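# Seat the pitch comb in the lead screw

### The job

Check the pitch of the lead screw in the cradle with the comb gauge that has the blue grip: set it astride the screw near the middle of the thread, ease it along the screw by feel until its teeth drop fully into the grooves, and press it down gently, as with a fingertip, to check that it sits flat along the screw with no gap. Then let go and leave it standing seated on the screw. Never force it down while the teeth are still riding on the ridges, and leave the yellow comb, the nut and the green tin where they are.

Things in the scene. Friction and masses are not known exactly. Their poses are not given: they have to be found in the camera images.
- blue_comb: pitch comb gauge with blue grip, loose, about 0.15 kg, standing on its feet: an upright leaf (x across, y along, z up) with teeth on its lower edge, carried by a saddle 50 mm wide (x), 30 mm long (y), whose two cheeks go astride the screw (39.6 mm clear between them, 55 mm over the flared feet). Origin at foot level, under the middle. Heights: saddle top 38 mm, top 74 mm. Both ends alike
- blue_comb_center (a point): the middle of the blue comb, 37 mm above its feet; axes as the gauge's (x across the leaf, y along it, z up). Grip the leaf above the saddle (38 mm over the feet): there it is 8 mm thick in x, 40 mm or more long in y, its top 74 mm over the feet
- blue_comb_back (a point): on the blue comb, middle of the leaf's edge (58 mm long) from which the five teeth stand down, 30 mm above the feet; gauge's axes. Teeth: pitch 10 mm, 4.5 mm long, 2.6 mm wide at the tip, 3.6 mm at the root, one at mid-length. Fully home, this edge lies on the thread's ridges; with teeth riding on the ridges it is 4.5 mm higher
- cradle: fixed cradle with a clamped lead screw: grey base plate 62 x 200 x 10 mm, two V-blocks, and a level steel screw of 36 mm diameter along the cradle's y, axis 44.5 mm above the stand; threaded over the middle 100 mm, plain outside. It does not yield. Origin under the middle of the base plate, z up
- screw_top (a point): on the cradle, top of the screw at the cradle's middle, at ridge height, 62.5 mm above the stand; axes as the cradle's (y along the screw, x across, z up). Square-type thread: pitch 10 mm, ridges 4 mm wide at the top, grooves 6 mm at the mouth, 5 mm deep. Where the grooves lie along y relative to this point is not measured and differs every time
- yellow_comb_center (a point): the middle, 37 mm above its feet, of a like gauge with a yellow grip and three coarser teeth of 15 mm pitch, which does not fit this screw; to be left alone
- nut: loose steel hexagon nut, 24 x 27 x 13 mm, origin at its underside; to be left alone
- paste_tin: loose round green tin with a white lid, 66 mm across, 39 mm high, origin at its underside; to be left alone
Not all that is in view belongs to the job. Leave any red look-alike of the blue_comb alone.

How it is judged (in metres and radians):
On the way, in this order (a step that is already met when the one before it is completed fails the run):
1. the blue comb is lifted over the screw (z of blue_comb_back in the frame of screw_top above 0.008 m and horizontal distance between blue_comb_back and screw_top below 0.04 m), for 0.1 s.
2. the blue comb sits fully home and flat in the thread and is pressed down gently, about 4 to 35 N on the screw (z of blue_comb_back in the frame of screw_top between -0.003 and 0.0018 m and x of blue_comb_back in the frame of screw_top between -0.004 and 0.004 m and y of blue_comb_back in the frame of screw_top between -0.02 and 0.02 m and angle between the y axis of blue_comb_back and the y axis of screw_top, either way round below 0.08 rad and angle between blue_comb_back's own z axis and vertical below 0.2 rad and contact force between blue_comb and cradle above 4 N), for 0.2 s.
At the end, for the whole second after the job is handed in: the blue comb stands on the screw by itself, released and at rest, teeth fully in the grooves: its back edge within 1.8 mm of the ridge tops, within 4 mm of the screw's centre line and 20 mm of the cradle's middle, along the screw within 0.08 rad and upright within 0.2 rad (z of blue_comb_back in the frame of screw_top between -0.003 and 0.0018 m and x of blue_comb_back in the frame of screw_top between -0.004 and 0.004 m and y of blue_comb_back in the frame of screw_top between -0.02 and 0.02 m and angle between the y axis of blue_comb_back and the y axis of screw_top, either way round below 0.08 rad and angle between blue_comb_back's own z axis and vertical below 0.2 rad and linear speed of blue_comb below 0.03 m/s and contact force between the fingers and blue_comb below 0.1 N and contact force between blue_comb and cradle above 0.3 N); the robot touches nothing.
It fails at once if the comb is forced on the screw with more than 35 N (contact force between blue_comb and cradle above 35 N).
It fails at once if the yellow comb is moved more than 20 mm (distance of yellow_comb_center from where it was at the start of the episode above 0.02 m).
It fails at once if the nut is moved more than 20 mm (distance of nut from where it was at the start of the episode above 0.02 m).
It fails at once if the tin is moved more than 20 mm (distance of paste_tin from where it was at the start of the episode above 0.02 m).
It also fails if it takes over 48 s, if anything falls off the work surface, if the arm or the gripper's body presses on something with over 40 N, if the wrist force passes 120 N, or if a joint passes its speed limit or range.

### The arm

A 6-joint arm with a two-finger parallel gripper is mounted at the origin on a cart in front of the work surface, level with it; the furniture and walls round the work are solid. World frame = base frame: x ahead of the robot, y to its left, z up, the work surface at z = 0. Lengths are in m, angles in degrees, forces in N, time in s.
With the tool pointing down it reaches from about 0.35 to 0.875 m from the base axis. Payload 4.2 kg.
Tool frame: the origin (TCP) lies at the very end of the fingers, on their centre line; the grasp point (between the pads) lies 19 mm behind it; z points along the fingers, y is the direction in which the jaws open and shut (so a half turn about z gives the same grasp; the last joint's range is limited). The gripper opens to 87 mm and grips with 3 to 60 N. Pads are 19 mm wide; open, the fingers measure 117 mm over their backs; the gripper's body (75 mm by 190 mm) begins 51 mm behind the grasp point.
Start: joints at [82.197, 22.042, 0.453, 0, -68.411, -14.817], TCP at [0.24, 0.577, 0.192] pointing down, gripper open.
Joint ranges: [-179.83, 179.83], [-69.29, 118.12], [-61.27, 80.66], [-181.25, 117.63], [-171.15, -9.14], [-177.46, 177.46]. Speed limits (degrees/s): [159.86, 159.86, 180, 180, 180, 180].

### API

Orientations are given as [roll, pitch, yaw] about the fixed x, y, z axes, in that order (R = Rz(yaw) Ry(pitch) Rx(roll)).
In Python, from rig import r gives the robot as it stands.
- The arm moves only by the tool arm_command, never from a script. Its argument "commands" is one flat list of numbers, 5 for each row, row after row: the gripper's target within -1 to 1 (shut at 1, half-way at 0, fully open at -1), then the shift along the tool's x, y, z in m, then the turn about the tool's z in rad. A call has 1 to 5 rows; each row shifts and turns the commanded pose from where the row before left it, along the tool's axes as they then stand; what a row does not reach is not made up. A row lasts 1/8 s, in which the tool goes at most 62.5 mm and 10.7 degrees, less where a joint would pass 70% of its speed; a pose out of reach is approached as far as the arm can. A call is refused whole if a number of a shift passes 0.0625 or a number of a turn 0.188, either way. A call with a gripper value outside its range is refused whole. The fingers move at their own pace and stop on an object; "grip_force" is the grip in N (left out, the last holds). Time passes only in rows, so rows that do not move let the fingers close. It gives the time, the measured TCP pose, the force and the opening at its end, in the units of the state.
- r.get_state(): the state, without advancing time (a new reading comes with each control period).
- r.grab_frame(name): name is "scene" or "top" or "wrist"; returns the picture (384x512x3 uint8, red, green, blue); there is no depth.
- r.camera_params(name): a dict with "fx", "fy", "cx", "cy" (pixels), "D" ([k1, k2, p1, p2, k3] as OpenCV has them; the pictures are not rectified), "T" (4x4, takes a point from camera to world coordinates). Camera axes: x right, y down, z forward; pixel columns grow to the right and rows downward; lengths in m; the calibration is good to about 2 mm. A picture is of the moment at which its call begins: read the wrist's pose just before it. camera_params takes no time and is no camera call; for the wrist camera it gives the pose at the moment of the call.
- r.hand_in(): hands the job in, once; it reports no verdict.
The state is a dict: "clock": time; "joint_pos": joint angles; "joint_velocities": joint speeds; "joint_torque": joint torques, N m; "tool_pos": TCP position; "eef_rot": TCP orientation; "ft_force": force on the tool from outside, world axes, zero at the start; "moment": the same for the moment, N m; "finger_gap": finger opening in m.
Only numpy, scipy, OpenCV 4.12 (cv2) and the standard library are available. Lean on these libraries where they do the work, as an engineer would, in place of code of your own. Each camera call takes 0.05 s, during which the arm holds its last target.

## Working session

There is one attempt and no reset: what is moved stays moved. The work goes in short steps, Python scripts to look and compute and a tool call to move; the robot and the scene stay as the last step left them, time stands still between calls to the robot, and variables do not carry over. Pictures are saved under pics/ and viewed, and the job is handed in when it is done.

Besides the shell and the picture viewer there is one more tool, called after "Call:" by a JSON object that holds its "op" and its "data", one argument or row to a line. arm_command: Moves the arm, as the interface text tells. Its arguments: {"type":"object","properties":{"commands":{"type":"array","items":{"type":"number"}},"grip_force":{"type":"number"}},"required":["commands"]}

```bash
mkdir -p pics; ls
python3 - <<'E'
from rig import r
import cv2
s=r.get_state()
for k in('clock','tool_pos','eef_rot','ft_force','finger_gap'):print(k,s[k])
for n in('scene','top','wrist'):
    im=r.grab_frame(n); cv2.imwrite(f'pics/{n}0.png',im[:,:,::-1])
    c=r.camera_params(n); print(n,c['fx'],c['fy'],c['cx'],c['cy'],c['D']); print(c['T'])
E
```

```text
pics
clock 0.0
tool_pos [0.2401064  0.57628872 0.19044366]
eef_rot [ 1.79872126e+02 -8.30675188e-03 -2.26287147e+01]
ft_force [0.16467077 0.89038454 0.44104778]
finger_gap 0.08727788972146891
scene 434.41557621013897 434.41557621013897 256.53113057241893 187.83690815823826 [-0.03442606  0.          0.          0.          0.        ]
[[ 0.82154857 -0.24142721  0.51649865  0.01871082]
 [-0.57008664 -0.33563281  0.74990122 -0.76596436]
 [-0.00769267 -0.91052925 -0.41337308  0.48144195]
 [ 0.          0.          0.          1.        ]]
top 488.15988968304504 488.15988968304504 253.46411223640231 190.6762009194318 [-0.1129286  0.         0.         0.         0.       ]
[[-0.05805538 -0.97506108  0.21420893  0.27694254]
 [-0.99830022  0.05780338 -0.00744543 -0.04576475]
 [-0.00512225 -0.21427707 -0.97675949  1.16318821]
 [ 0.          0.          0.          1.        ]]
wrist 275.862469869179 275.862469869179 255.11535732678627 187.12498446190594 [-0.01064455  0.          0.          0.          0.        ]
[[-0.38408066 -0.88355275 -0.26798616  0.31244056]
 [-0.92329792  0.36809033  0.10968349  0.54587368]
 [ 0.00173197  0.28955837 -0.95715879  0.38456156]
 [ 0.          0.          0.          1.        ]]
```

View pics/scene0.png

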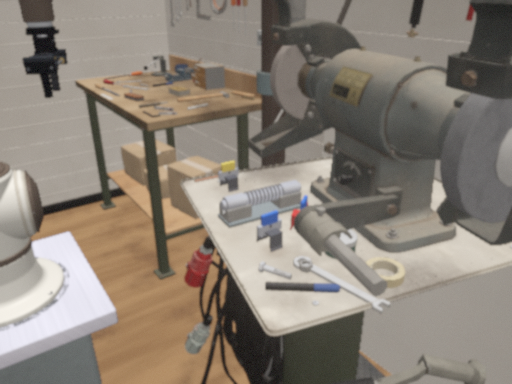

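View pics/top0.png

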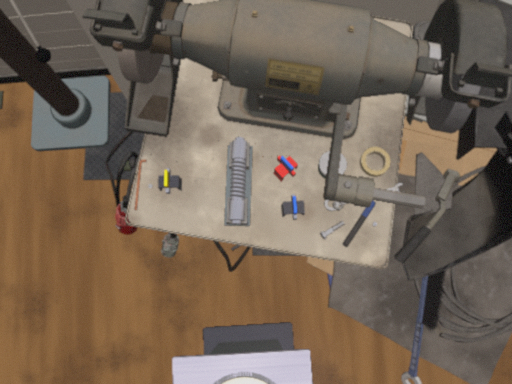

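View pics/wrist0.png

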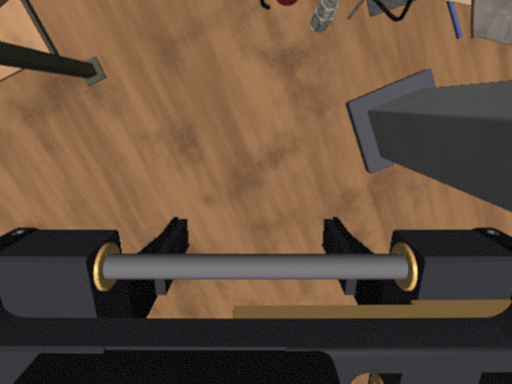

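Run:
```python
import cv2
t=cv2.imread('pics/top0.png');a=t[130:240,130:350];cv2.imwrite('pics/topc.png',cv2.resize(a,None,fx=3.6,fy=3.6,interpolation=cv2.INTER_CUBIC))
t=cv2.imread('pics/scene0.png');a=t[150:260,200:350];cv2.imwrite('pics/scec.png',cv2.resize(a,None,fx=5,fy=5,interpolation=cv2.INTER_CUBIC))
```

```text
(no output)
```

View pics/topc.png

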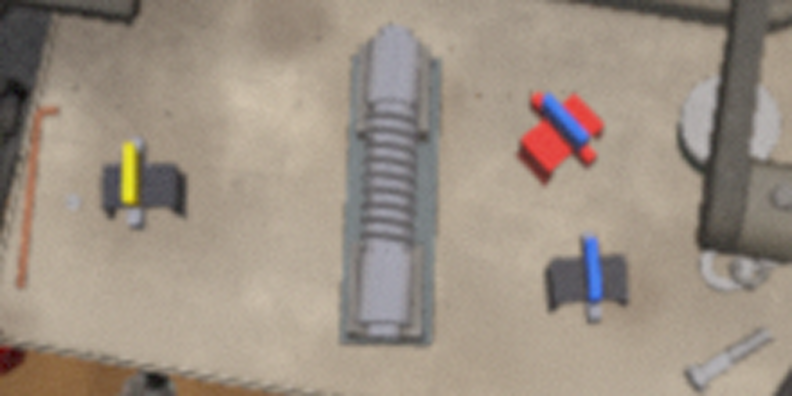

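View pics/scec.png

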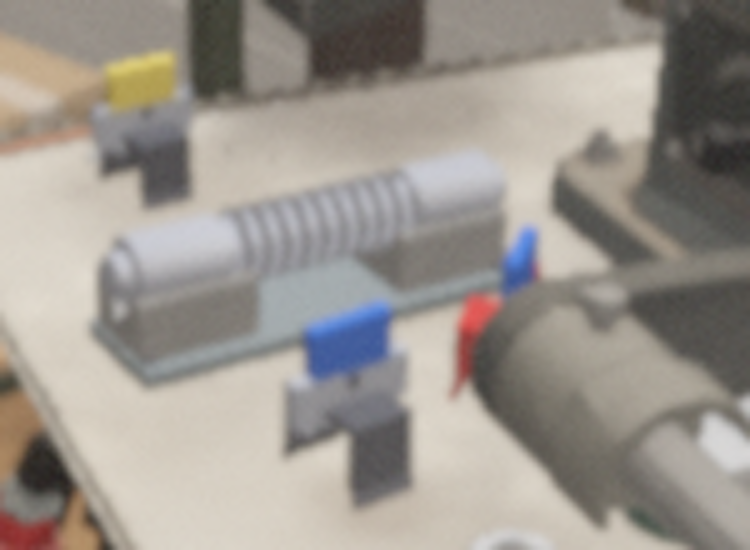

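```bash
cat > h.py <<'E'
import numpy as np,cv2
from rig import r
def ray(n,uv,c=None):
    c=c or r.camera_params(n)
    K=np.array([[c['fx'],0,c['cx']],[0,c['fy'],c['cy']],[0,0,1]])
    p=cv2.undistortPoints(np.array([[uv]],float),K,np.array(c['D']))[0,0]
    T=np.array(c['T']); d=T[:3,:3]@[p[0],p[1],1]; return T[:3,3],d
def atz(n,uv,z,c=None):
    o,d=ray(n,uv,c); return o+d*(z-o[2])/d[2]
def tri(a,b):
    o1,d1=ray(*a);o2,d2=ray(*b)
    A=np.c_[d1,-d2];s=np.linalg.lstsq(A,o2-o1,rcond=None)[0]
    p,q=o1+d1*s[0],o2+d2*s[1]; return (p+q)/2,np.linalg.norm(p-q)
def proj(n,P,c=None):
    c=c or r.camera_params(n);T=np.linalg.inv(np.array(c['T']))
    K=np.array([[c['fx'],0,c['cx']],[0,c['fy'],c['cy']],[0,0,1]])
    return cv2.projectPoints(np.array(P,float).reshape(-1,1,3),cv2.Rodrigues(T[:3,:3])[0],T[:3,3],K,np.array(c['D']))[0][:,0]
E
python3 - <<'E'
from h import *
np.set_printoptions(precision=4,suppress=True)
f=lambda u,v:(130+u/3.6,130+v/3.6)
g=lambda u,v:(200+u/5,150+v/5)
for n,p,z in [('grip far',(589,238),.074),('grip near',(597,300),.074),('screw far',(397,28),.0625),('screw near',(382,335),.055),('thr far',(393,103),.0625),('thr near',(386,240),.0625),('base nl',(340,345),.01),('base nr',(432,345),.01),('base fl',(352,62),.01),('base fr',(440,62),.01),('yel',(130,172),.074),('red',(566,120),.074)]:
    print(n,atz('top',f(*p),z))
print('grip tri',tri(('top',f(593,269)),('scene',g(347,325))))
print('cyl end', tri(('top',(424,200)),('scene',(385,283))))
print('lever elbow', tri(('top',(338,190)),('scene',(303,215))))
E
```

```text
grip far [ 0.4977 -0.1447  0.074 ]
grip near [ 0.4577 -0.1467  0.074 ]
screw far [ 0.6482 -0.0304  0.0625]
screw near [ 0.4465 -0.0101  0.055 ]
thr far [ 0.5971 -0.0252  0.0625]
thr near [ 0.5064 -0.016   0.0625]
base nl [0.4483 0.0195 0.01  ]
base nr [ 0.4447 -0.0413  0.01  ]
base fl [0.6433 0.0024 0.01  ]
base fr [ 0.6397 -0.0579  0.01  ]
yel [0.5582 0.1455 0.074 ]
red [ 0.5759 -0.1358  0.074 ]
grip tri (array([ 0.4776, -0.1456,  0.0714]), np.float64(0.0013113115225950106))
cyl end (array([ 0.4696, -0.4412,  0.0872]), np.float64(0.0033147379134866864))
lever elbow (array([ 0.4932, -0.2375,  0.108 ]), np.float64(0.012891337678343655))
```

Run:
```python
from h import *
np.set_printoptions(precision=4,suppress=True)
print('plate', tri(('top',(295,77)),('scene',(351,88))))
for z in(.2,.3,.4,.5): print(z,atz('top',(280,90),z),atz('top',(215,70),z),atz('top',(125,35),z))
```

```text
plate (array([ 0.684 , -0.1445,  0.3003]), np.float64(0.001351644710905839))
0.2 [ 0.7037 -0.1222  0.2   ] [0.7588 0.0142 0.2   ] [0.8588 0.2114 0.2   ]
0.3 [ 0.6594 -0.1142  0.3   ] [0.7088 0.0079 0.3   ] [0.7984 0.1847 0.3   ]
0.4 [ 0.6151 -0.1063  0.4   ] [0.6587 0.0017 0.4   ] [0.738 0.158 0.4  ]
0.5 [ 0.5708 -0.0984  0.5   ] [ 0.6087 -0.0045  0.5   ] [0.6776 0.1313 0.5   ]
```

Call:
{"op": "arm_command", "data": {
  "commands": [-1,-0.0,0.06,0,-0.1,-1,0.0,0.06,0,-0.1,-1,0.0,0.06,0,-0.1,-1,0.0,0.06,0,-0.1,-1,0.0,0.06,0,-0.05]
}}

```text
clock: 0.78
tool_pos: [0.1825, 0.2834, 0.1912]
eef_rot: [180.0, 0.0, 3.3]
ft_force: [-0.2, 0.5, 0.8]
finger_gap: 0.087
```

Call:
{"op": "arm_command", "data": {
  "commands": [-1,0.044,0.044,0,0,-1,0.044,0.044,0,0,-1,0.044,0.044,0,0,-1,0.044,0.044,0,0,-1,0.044,0.044,0,0]
}}

```text
clock: 1.4
tool_pos: [0.416, 0.0762, 0.1918]
eef_rot: [-180.0, -0.1, 3.2]
ft_force: [0.8, 2.4, -0.2]
finger_gap: 0.0871
```

Call:
{"op": "arm_command", "data": {
  "commands": [-1,0.0125,0.0565,0,0,-1,0.0125,0.0565,0,0,-1,0.0125,0.0565,0,0,-1,0.0125,0.0565,0,0,-1,0,0,0,0]
}}

```text
clock: 2.02
tool_pos: [0.4771, -0.1482, 0.1907]
eef_rot: [180.0, 0.1, 2.8]
ft_force: [-0.6, 0.7, -0.3]
finger_gap: 0.0867
```

```bash
cat > shot.py <<'E'
import sys,pickle
from h import *
n=sys.argv[1]
s=r.get_state(); c=r.camera_params('wrist'); im=r.grab_frame('wrist'); cv2.imwrite(f'pics/{n}.png',im[:,:,::-1]); pickle.dump((s,c),open(f'{n}.pkl','wb'))
print(s['clock'],s['tool_pos'],s['eef_rot'],s['ft_force'],np.array(s['joint_pos']).round(1))
E
python3 shot.py w1
```

```text
2.025 [ 0.47709707 -0.14815561  0.19070192] [1.79989518e+02 8.43944815e-02 2.80643834e+00] [-0.60319209  0.66738591 -0.30286613] [  1.4   9.9 -16.8   0.  -63.5  91.4]
```

View pics/w1.png

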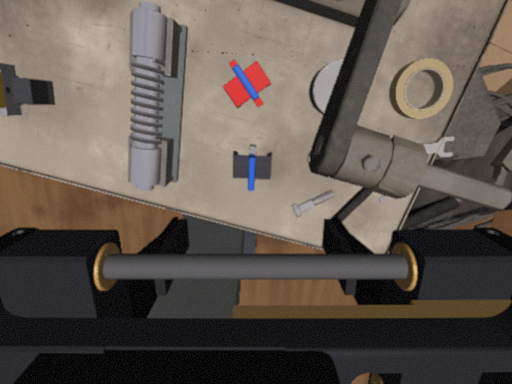

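Run:
```python
import cv2
t=cv2.imread('pics/w1.png');a=t[60:220,180:400];cv2.imwrite('pics/w1c.png',cv2.resize(a,None,fx=3.6,fy=3.6,interpolation=cv2.INTER_CUBIC))
t=cv2.imread('pics/top0.png');a=t[120:240,260:440];cv2.imwrite('pics/topd.png',cv2.resize(a,None,fx=4,fy=4,interpolation=cv2.INTER_CUBIC))
```

```text
(no output)
```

View pics/w1c.png

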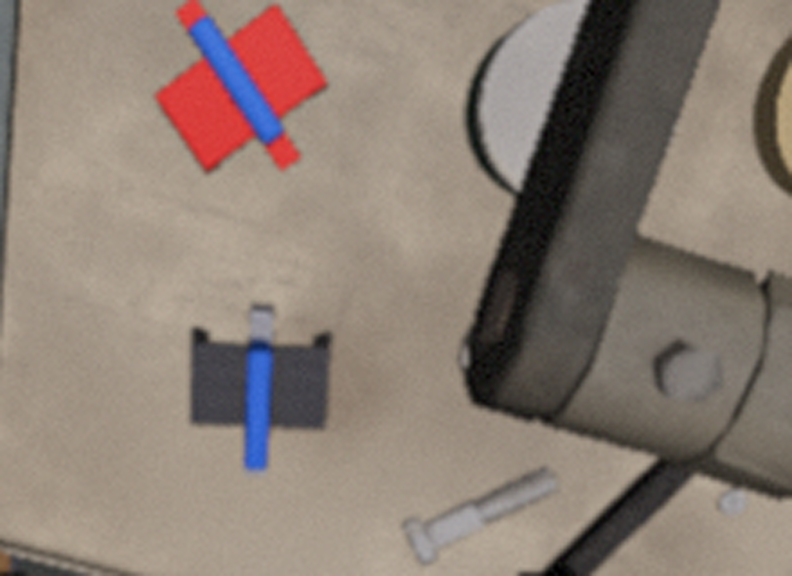

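View pics/topd.png

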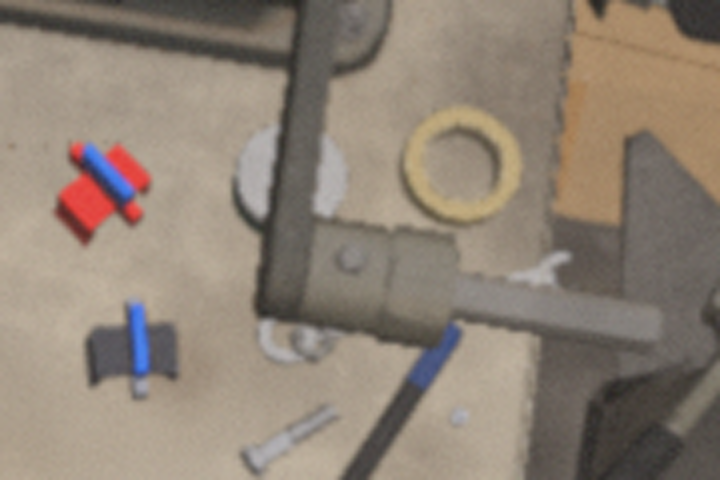

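Run:
```python
from h import *
import pickle
np.set_printoptions(precision=4,suppress=True)
s,c=pickle.load(open('w1.pkl','rb'))
w=lambda u,v:(180+u/3.6,60+v/3.6)
t=lambda u,v:(260+u/4,120+v/4)
def tri2(a,b):
    o1,d1=ray('top',t(*a));o2,d2=ray('wrist',w(*b),c)
    A=np.c_[d1,-d2];q=np.linalg.lstsq(A,o2-o1,rcond=None)[0]
    p,q=o1+d1*q[0],o2+d2*q[1]; return (p+q)/2,np.linalg.norm(p-q)
print('bolt',tri2((350,257),(688,372)))
print('top corner',tri2((274,318),(530,415)))
print('bot corner',tri2((258,312),(468,398)))
print('red',tri2((110,173),(237,80)))
print('blue grip',tri2((140,338),(258,407)))
for n,p,z in [('grip far',(259,349),.074),('grip near',(256,468),.074),('sad fl',(192,343),.038),('sad fr',(328,345),.038),('sad nl',(192,425),.038),('sad nr',(326,428),.038)]:
  print(n,atz('wrist',w(*p),z,c))
```

```text
bolt (array([ 0.5064, -0.2594,  0.1246]), np.float64(0.0018207929376362183))
top corner (array([ 0.483 , -0.2242,  0.0901]), np.float64(0.006645937326526176))
bot corner (array([ 0.4869, -0.2113,  0.084 ]), np.float64(0.0038578055332025387))
red (array([ 0.5754, -0.1349,  0.0787]), np.float64(0.0026395699451855414))
blue grip (array([ 0.4781, -0.1453,  0.0751]), np.float64(0.001982068762089334))
grip far [ 0.4969 -0.1438  0.074 ]
grip near [ 0.4575 -0.1446  0.074 ]
sad fl [ 0.4911 -0.12    0.038 ]
sad fr [ 0.4928 -0.1679  0.038 ]
sad nl [ 0.4612 -0.1208  0.038 ]
sad nr [ 0.4625 -0.1692  0.038 ]
```

Candidates: blue comb, dark saddle and blue grip, at wrist (252,165) and top (293,208). Red look-alike with a blue strip at wrist (247,83). Yellow comb at the wrist's left edge (20,90). The close crop confirms the first. The grinder lever stands beside it at about 0.12 m high, so I'll grip it lengthwise first, shift it clear, then regrip across the leaf.

Call:
{"op": "arm_command", "data": {
  "commands": [-1,0,0,0,0.177,-1,0,0,0,0.177,-1,0,0,0,0.177,-1,0,0,0,0.177,-1,0,0,0,0.177]
}}

```text
clock: 2.7
tool_pos: [0.4767, -0.1434, 0.1916]
eef_rot: [-180.0, 0.0, -47.7]
ft_force: [0.2, 0.2, -0.3]
finger_gap: 0.0876
```

Call:
{"op": "arm_command", "data": {
  "commands": [-1,0,0,0,0.177,-1,0,0,0,0.177,-1,0,0,0,0.177,-1,0,0,0,0.177,-1,-0.0035,0,0.03,0]
}}

```text
clock: 3.32
tool_pos: [0.4787, -0.1401, 0.1634]
eef_rot: [-179.7, -0.0, -88.0]
ft_force: [-0.3, 0.2, -0.7]
finger_gap: 0.087
```

```bash
python3 shot.py w2
```

```text
3.325 [ 0.47866287 -0.14010752  0.16339558] [-1.79650181e+02 -2.14788131e-02 -8.80275235e+01] [-0.27506179  0.21624164 -0.66690823] [  2.4  10.9 -19.6   0.  -59.1  -0.4]
```

View pics/w2.png

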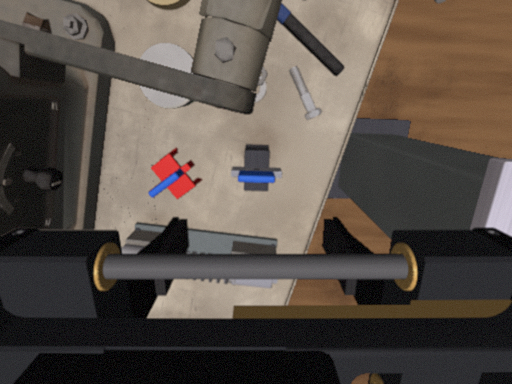

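Run:
```python
from h import *
import pickle
np.set_printoptions(precision=4,suppress=True)
s,c=pickle.load(open('w2.pkl','rb'))
for p in[(237,178),(275,180)]: print(atz('wrist',p,.074,c))
o,d=ray('wrist',(226,48),c);o2,d2=ray('top',(260+350/4,120+257/4))
q=np.linalg.lstsq(np.c_[d,-d2],o2-o,rcond=None)[0];print(o+d*q[0],o2+d2*q[1])
for i in range(3): print(r.get_state()['tool_pos'])
t=cv2.imread('pics/w2.png');a=t[80:230,140:340];cv2.imwrite('pics/w2c.png',cv2.resize(a,None,fx=4,fy=4,interpolation=cv2.INTER_CUBIC))
```

```text
[ 0.4971 -0.1438  0.074 ]
[ 0.4566 -0.1431  0.074 ]
[ 0.5014 -0.2561  0.1485] [ 0.5016 -0.2553  0.1484]
[ 0.4744 -0.1391  0.1578]
[ 0.4744 -0.1391  0.1578]
[ 0.4744 -0.1391  0.1578]
```

View pics/w2c.png

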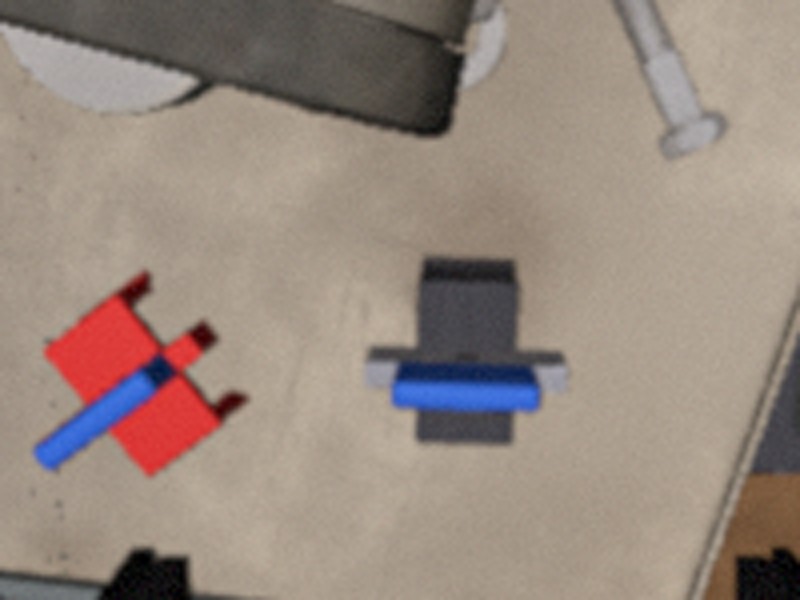

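Run:
```python
from h import *
np.set_printoptions(precision=4,suppress=True)
for p in[(305,325),(388,303),(310,378),(390,352),(287,384),(407,350),(285,450),(407,400)]:
    o,d=ray('scene',(200+p[0]/5,150+p[1]/5)); print(p,o+d*(-.1475-o[1])/d[1])
print(r.get_state()['tool_pos'])
```

```text
(305, 325) [ 0.4548 -0.1475  0.0791]
(388, 303) [ 0.4959 -0.1475  0.0764]
(310, 378) [ 0.4572 -0.1475  0.0544]
(390, 352) [ 0.4973 -0.1475  0.0535]
(287, 384) [ 0.446  -0.1475  0.0554]
(407, 350) [ 0.5061 -0.1475  0.0516]
(285, 450) [ 0.4448 -0.1475  0.0254]
(407, 400) [ 0.5066 -0.1475  0.0278]
[ 0.4744 -0.1391  0.1578]
```

Call:
{"op": "arm_command", "data": {
  "commands": [-1,0.004,0,0.03,0,-1,0,0,0.025,0,-1,0,0,0.02,0,-1,0,0,0,0,-1,0,0,0,0]
}}

```text
clock: 4.0
tool_pos: [0.4778, -0.1449, 0.0876]
eef_rot: [-179.9, -0.0, -88.0]
ft_force: [0.1, -0.2, 0.8]
finger_gap: 0.0871
```

```bash
python3 shot.py w3
```

```text
4.0 [ 0.47776426 -0.14493921  0.08758825] [-1.79919947e+02 -1.99708490e-02 -8.80289102e+01] [ 0.08300325 -0.22568257  0.81660513] [  1.8  16.  -25.3   0.  -48.6   0.1]
```

View pics/w3.png

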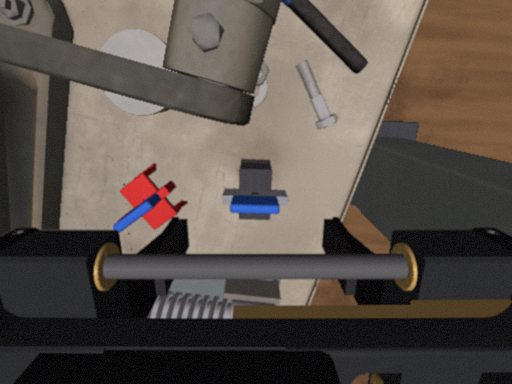

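Run:
```python
from h import *
import pickle
np.set_printoptions(precision=4,suppress=True)
s,c=pickle.load(open('w3.pkl','rb'))
for p in[(231,208),(279,209)]: print(atz('wrist',p,.074,c))
print(proj('wrist',[s['tool_pos']],c))
```

```text
[ 0.4957 -0.1439  0.074 ]
[ 0.4571 -0.1444  0.074 ]
[[253.2539 213.9551]]
```

Call:
{"op": "arm_command", "data": {
  "commands": [-1,0,0,0.015,0,-1,0,0,0.015,0,-1,0,0,0.004,0,-1,0,0,0,0,-1,0,0,0,0]
}}

```text
clock: 4.68
tool_pos: [0.4777, -0.1454, 0.0534]
eef_rot: [-179.9, -0.0, -88.1]
ft_force: [-0.5, -0.1, 0.3]
finger_gap: 0.0869
```

Call:
{"op": "arm_command", "data": {
  "commands": [1,0,0,0,0,1,0,0,0,0,1,0,0,0,0,1,0,0,0,0,1,0,0,0,0],
  "grip_force": 15
}}

```text
clock: 5.3
tool_pos: [0.4771, -0.1454, 0.0525]
eef_rot: [180.0, -0.0, -88.1]
ft_force: [0.5, 0.3, 0.1]
finger_gap: 0.0451
```

Call:
{"op": "arm_command", "data": {
  "commands": [1,0,0,0,0,1,0,0,0,0,1,0,0,-0.004,0,1,0,0,-0.004,0,1,0,0,0,0]
}}

```text
clock: 5.92
tool_pos: [0.4775, -0.1454, 0.0611]
eef_rot: [-179.9, -0.0, -88.1]
ft_force: [0.2, -0.6, -0.1]
finger_gap: 0.0014
```

```bash
python3 shot.py w4
```

```text
5.925 [ 0.47750702 -0.14541175  0.06109283] [-1.79930690e+02 -5.82685891e-03 -8.81038429e+01] [ 0.15992568 -0.61481548 -0.09344319] [  1.7  18.1 -27.1   0.  -44.8   0.2]
```

View pics/w4.png

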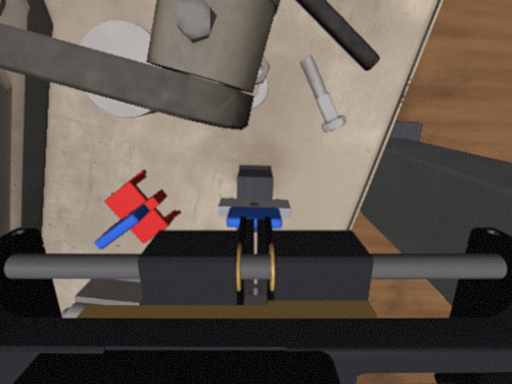

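Run:
```python
from h import *
import pickle
np.set_printoptions(precision=4,suppress=True)
t=cv2.imread('pics/w4.png');a=t[140:300,160:360];cv2.imwrite('pics/w4c.png',cv2.resize(a,None,fx=4,fy=4,interpolation=cv2.INTER_CUBIC))
im=r.grab_frame('scene')[:,:,::-1];cv2.imwrite('pics/s4.png',cv2.resize(im[120:270,200:400],None,fx=4,fy=4,interpolation=cv2.INTER_CUBIC))
```

```text
(no output)
```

View pics/w4c.png

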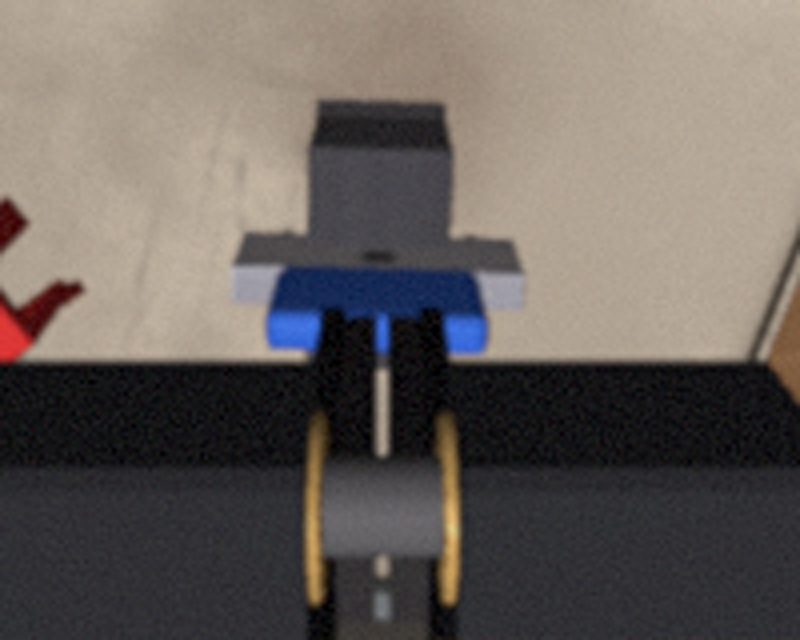

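View pics/s4.png

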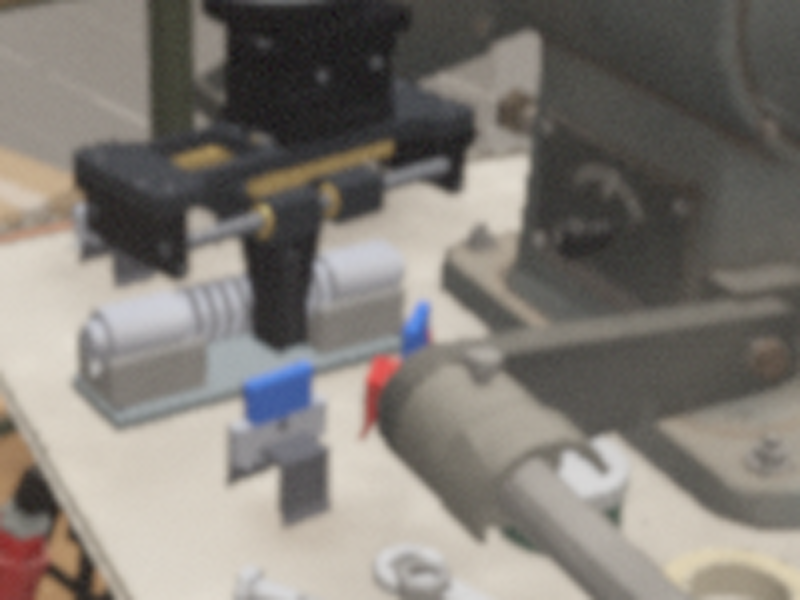

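Run:
```python
from h import *
np.set_printoptions(precision=4,suppress=True)
s=r.get_state();print(s['tool_pos'],proj('scene',[s['tool_pos'],[.4772,-.144,.074],[.4775,-.1454,.074]]))
im=r.grab_frame('top')[:,:,::-1];cv2.imwrite('pics/t4.png',cv2.resize(im[100:260,200:400],None,fx=4,fy=4,interpolation=cv2.INTER_CUBIC))
for z in(.06,.08,.1,.12): print(z,atz('scene',(270,206),z))
```

```text
[ 0.4771 -0.1454  0.0607] [[269.4471 219.6432]
 [269.1044 213.522 ]
 [269.6384 213.7466]]
0.06 [ 0.515  -0.0959  0.06  ]
0.08 [ 0.4914 -0.1277  0.08  ]
0.1 [ 0.4679 -0.1595  0.1   ]
0.12 [ 0.4443 -0.1913  0.12  ]
```

View pics/t4.png

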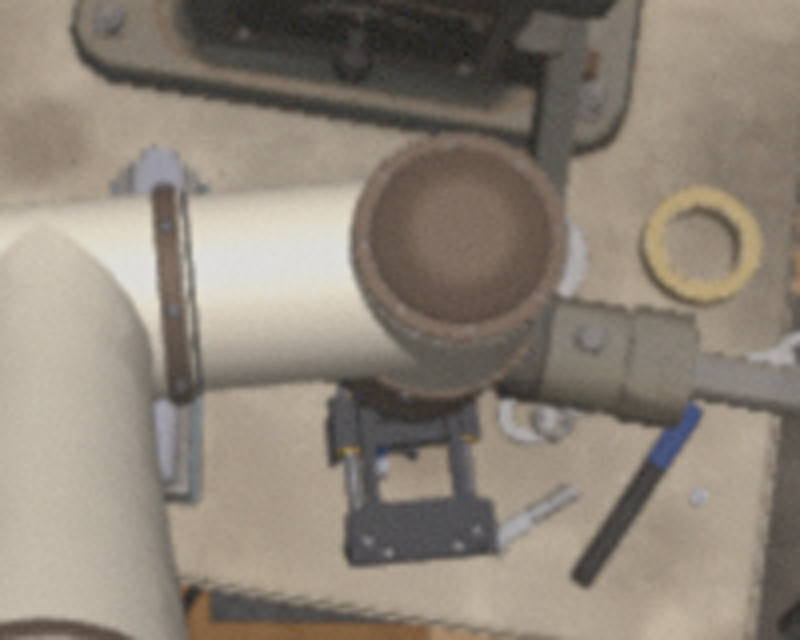

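Run:
```python
from h import *
import pickle
np.set_printoptions(precision=4,suppress=True)
s,c=pickle.load(open('w4.pkl','rb'))
def tr(l):
    A=np.zeros((3,3));b=np.zeros(3)
    for o,d in l:
        d=d/np.linalg.norm(d);M=np.eye(3)-np.outer(d,d);A+=M;b+=M@o
    return np.linalg.solve(A,b)
w=ray('wrist',(160+378/4,140+312/4),c); sc=ray('scene',(200+280/4,120+345/4))
P=tr([w,sc]);print('tip',P,proj('wrist',[P],c),proj('scene',[P]))
# comb grip centre now: wrist top blue near edge / scene
a=ray('wrist',(160+378/4,140+335/4),c); b=ray('scene',(200+279/4,120+378/4))
P=tr([a,b]);print('comb top',P,proj('wrist',[P],c))
print(atz('wrist',(160+378/4,140+335/4),.074,c),atz('scene',(200+279/4,120+378/4),.074))
print(proj('scene',[[.477,-.145,.061],[.477,-.145,.131],[.477,-.145,.19]]), np.array(c['T'])[:3,3])
```

```text
tip [ 0.475  -0.1541  0.0941] [[257.2372 221.2814]] [[271.2876 206.7199]]
comb top [ 0.4774 -0.1437  0.0722] [[253.2213 222.1349]]
[ 0.4764 -0.1432  0.074 ] [ 0.4758 -0.1481  0.074 ]
[[269.2895 219.4459]
 [269.4515 187.8513]
 [269.593  159.4949]] [ 0.4787 -0.2251  0.2549]
```

Run:
```python
from h import *
import pickle
np.set_printoptions(precision=4,suppress=True)
for n,A,B in [('w1',(256,157),(251,190)),('w3',(231,208),(279,209)),('w4',(160+267/4,140+332/4),(160+488/4,140+332/4))]:
    s,c=pickle.load(open(n+'.pkl','rb'))
    a,b=atz('wrist',A,.074,c),atz('wrist',B,.074,c);print(n,a,b,np.linalg.norm(a-b))
s,c=pickle.load(open('w4.pkl','rb'))
# saddle rear edge width 30mm: foot; grey leaf 58 at z .052
a,b=atz('wrist',(160+232/4,140+300/4),.052,c),atz('wrist',(160+525/4,140+305/4),.052,c);print(np.linalg.norm(a-b))
st=r.get_state();print(st['joint_pos'],st['joint_torque'],st['ft_force'],st['finger_gap'],st['clock'])
```

```text
w1 [ 0.4971 -0.1484  0.074 ] [ 0.4575 -0.1445  0.074 ] 0.0398287543594272
w3 [ 0.4957 -0.1439  0.074 ] [ 0.4571 -0.1444  0.074 ] 0.03862305547550391
w4 [ 0.4962 -0.1431  0.074 ] [ 0.4568 -0.1445  0.074 ] 0.03941311055561306
0.05812852738800682
[  1.7384  18.0914 -27.1541  -0.0053 -44.7525   0.154 ] [  0.0044 -31.1151  14.2835   3.2037   0.0389   0.0001] [ 0.2176  0.2934 -0.2147] 0.00025548054245562804 6.075
```

Call:
{"op": "arm_command", "data": {
  "commands": [-1,0,0,0,0,-1,0,0,0,0,-1,0,0,0,0,-1,0,0,0,0,-1,0,0,0,0]
}}

```text
clock: 6.7
tool_pos: [0.4771, -0.1454, 0.0605]
eef_rot: [180.0, 0.0, -88.1]
ft_force: [-0.4, 0.2, -0.4]
finger_gap: 0.0426
```

Call:
{"op": "arm_command", "data": {
  "commands": [-1,0,0,0,0,-1,0,0,0,0,-1,0,0,0.01,0,-1,0,0,0.01,0,-1,0,0,0,0]
}}

```text
clock: 7.32
tool_pos: [0.476, -0.1454, 0.0392]
eef_rot: [179.8, 0.0, -88.1]
ft_force: [-0.0, 0.6, 0.2]
finger_gap: 0.0849
```

```bash
cat > sc.py <<'E'
import sys
from h import *
s=r.get_state();print(s['clock'],s['tool_pos'],s['ft_force'],s['finger_gap'])
im=r.grab_frame('scene')[:,:,::-1];cv2.imwrite('pics/%s.png'%sys.argv[1],cv2.resize(im[120:270,200:400],None,fx=4,fy=4,interpolation=cv2.INTER_CUBIC))
E
python3 sc.py s5
```

```text
7.325 [ 0.47596544 -0.14537647  0.03921488] [-0.03500825  0.59564649  0.22191192] 0.08494504664456053
```

View pics/s5.png

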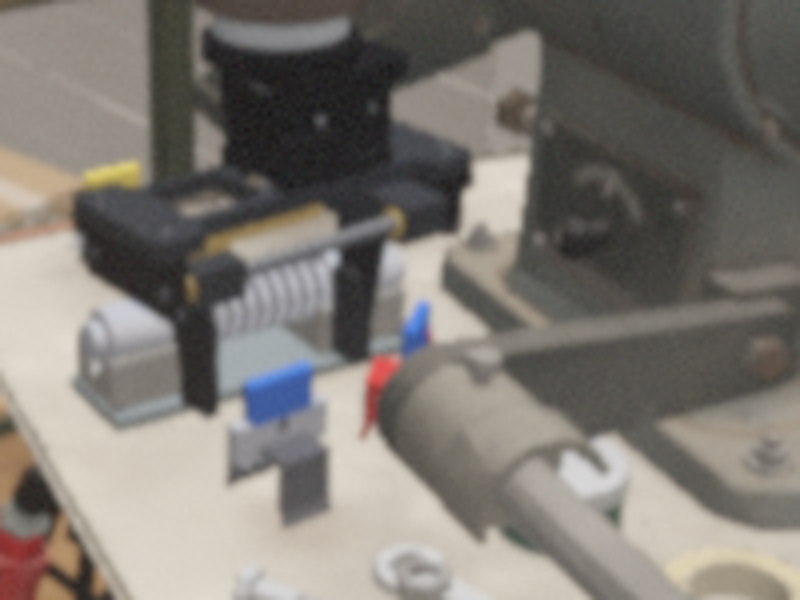

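```bash
python3 - <<'E'
from h import *
np.set_printoptions(precision=4,suppress=True)
L=(200+197/4,120+410/4);R=(200+352/4,120+357/4)
for z in(.04,.05,.06,.07,.08):print(z,atz('scene',L,z),atz('scene',R,z))
E
python3 shot.py w5
```

```text
0.04 [ 0.4579 -0.1003  0.04  ] [ 0.5615 -0.1001  0.04  ]
0.05 [ 0.448  -0.1154  0.05  ] [ 0.5492 -0.1152  0.05  ]
0.06 [ 0.438  -0.1305  0.06  ] [ 0.5369 -0.1303  0.06  ]
0.07 [ 0.4281 -0.1456  0.07  ] [ 0.5246 -0.1454  0.07  ]
0.08 [ 0.4181 -0.1607  0.08  ] [ 0.5123 -0.1605  0.08  ]
7.375 [ 0.47656303 -0.14543917  0.03979492] [ 1.79899036e+02 -2.68319531e-03 -8.81062445e+01] [-0.04538292  0.11320446 -0.26844632] [  1.7  19.8 -28.4   0.  -41.8   0.2]
```

View pics/w5.png

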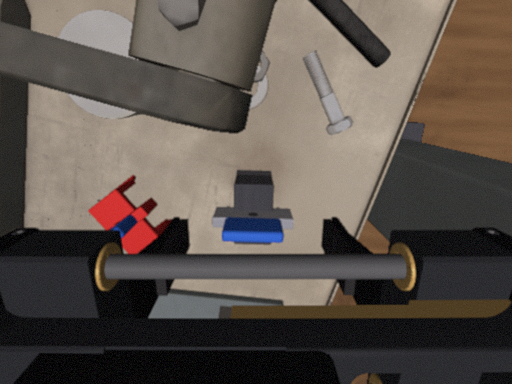

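Call:
{"op": "arm_command", "data": {
  "commands": [-1,0,0,0.009,0,-1,0,0,0.008,0,1,0,0,0,0,1,0,0,0,0,1,0,0,0,0]
}}

```text
clock: 8.05
tool_pos: [0.4773, -0.1454, 0.0238]
eef_rot: [-180.0, -0.0, -88.1]
ft_force: [-0.4, -0.8, -0.2]
finger_gap: 0.0648
```

Call:
{"op": "arm_command", "data": {
  "commands": [1,0,0,0,0,1,0,0,0,0,1,0,0,0,0,1,0,0,0,0,1,0,0,0,0]
}}

```text
clock: 8.68
tool_pos: [0.4772, -0.1454, 0.0236]
eef_rot: [-180.0, -0.0, -88.1]
ft_force: [0.5, 0.3, 0.8]
finger_gap: 0.0395
```

```bash
python3 sc.py s6
```

```text
8.675 [ 0.47715081 -0.14541659  0.02363719] [0.52127331 0.324154   0.75694711] 0.03953698690276827
```

View pics/s6.png

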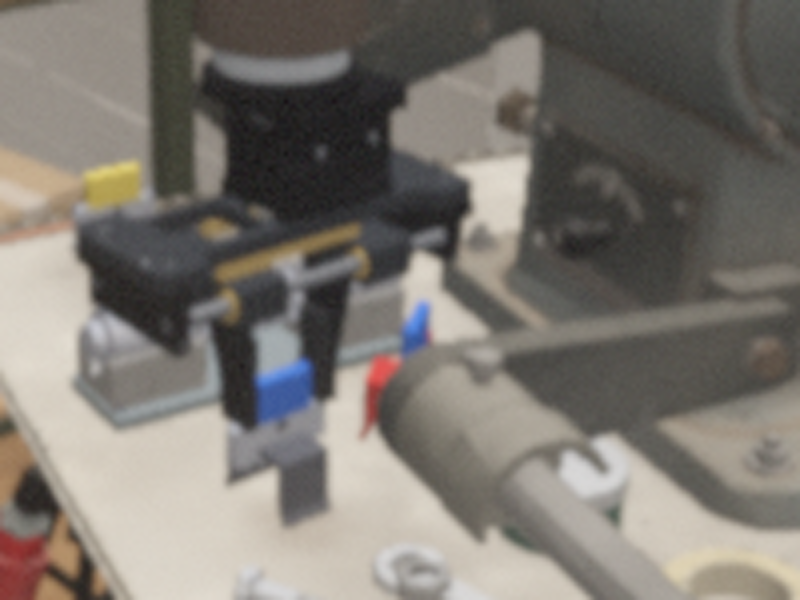

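Call:
{"op": "arm_command", "data": {
  "commands": [1,0,0,-0.008,0,1,0,0,-0.008,0,1,-0.015,0.003,0,0,1,-0.018,0.004,0,0,1,-0.015,0.003,0,0],
  "grip_force": 20
}}

```text
clock: 9.35
tool_pos: [0.4649, -0.0967, 0.0396]
eef_rot: [180.0, 0.0, -88.1]
ft_force: [0.2, -0.4, -1.7]
finger_gap: 0.0402
```

Call:
{"op": "arm_command", "data": {
  "commands": [1,0,0,0,0,1,0,0,0.008,0,1,0,0,0.005,0,1,0,0,0,0,1,0,0,0,0]
}}

```text
clock: 9.98
tool_pos: [0.4656, -0.098, 0.0264]
eef_rot: [180.0, -0.0, -88.1]
ft_force: [1.0, -0.4, -1.5]
finger_gap: 0.0395
```

```bash
python3 shot.py w7;python3 sc.py s7
```

```text
9.975 [ 0.46555561 -0.09801759  0.02641637] [ 1.79989628e+02 -5.64550137e-03 -8.81324253e+01] [ 1.02539598 -0.40517593 -1.45865932] [  7.7  19.2 -32.3   0.  -38.5  -5.9]
10.025 [ 0.46564561 -0.0979456   0.02656133] [-0.09661598 -0.19807764 -2.12614532] 0.03971902264600773
```

View pics/s7.png

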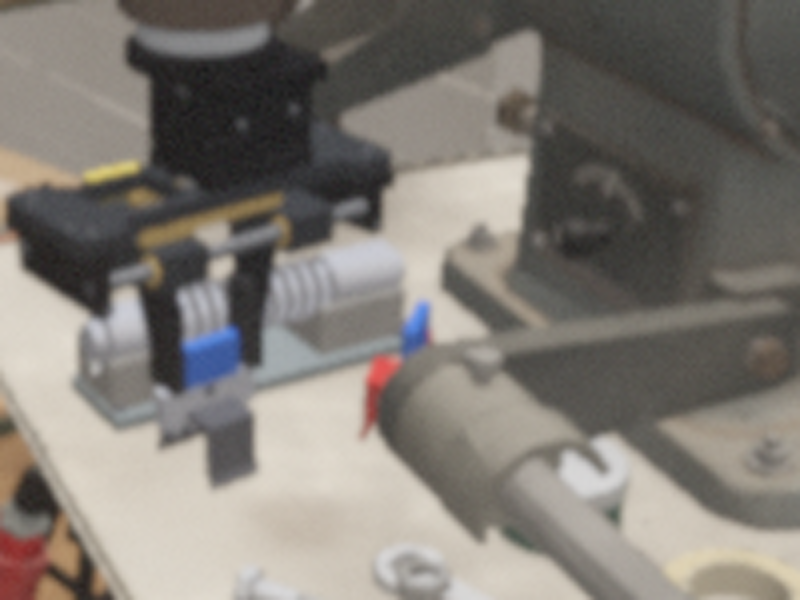

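View pics/w7.png

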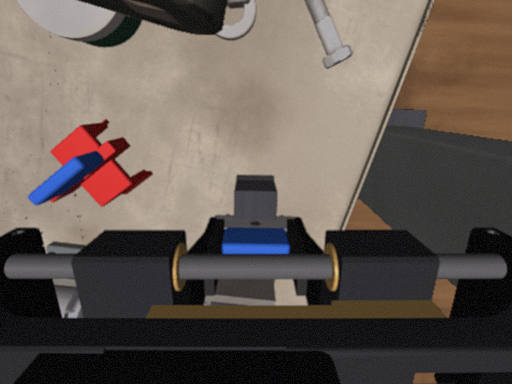

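Call:
{"op": "arm_command", "data": {
  "commands": [1,0,0,0.0025,0,1,0,0,0,0,-1,0,0,0,0,-1,0,0,0,0,-1,0,0,0,0]
}}

```text
clock: 10.7
tool_pos: [0.4657, -0.0977, 0.0242]
eef_rot: [-180.0, -0.0, -88.1]
ft_force: [0.8, 0.3, 0.2]
finger_gap: 0.0619
```

Call:
{"op": "arm_command", "data": {
  "commands": [-1,0,0,0,0,-1,0,0,0,0,-1,0,0,-0.03,0,-1,0,0,-0.05,0.18,-1,0,0,0,0.18]
}}

```text
clock: 11.32
tool_pos: [0.4687, -0.0976, 0.108]
eef_rot: [-179.5, 0.2, -109.0]
ft_force: [0.7, -0.4, -1.6]
finger_gap: 0.0869
```

Call:
{"op": "arm_command", "data": {
  "commands": [-1,0,0,0,0.18,-1,0,0,0,0.18,-1,0,0,0,0.18,-1,0,0,0,0.18,-1,0,0,0,0.18]
}}

```text
clock: 11.95
tool_pos: [0.4654, -0.0977, 0.104]
eef_rot: [180.0, -0.0, -160.6]
ft_force: [0.3, -0.5, -0.1]
finger_gap: 0.0868
```

Call:
{"op": "arm_command", "data": {
  "commands": [-1,0,0,0,0.18,-1,0,0,0,0.13,-1,0,0,0,0,-1,0,0,0,0]
}}

```text
clock: 12.45
tool_pos: [0.4655, -0.0978, 0.104]
eef_rot: [-180.0, -0.0, -178.0]
ft_force: [0.7, 0.7, 0.1]
finger_gap: 0.087
```

```bash
python3 shot.py w8
```

```text
12.45 [ 0.46545956 -0.09776113  0.10402476] [-1.79998713e+02 -4.54288545e-03 -1.77953270e+02] [0.65192537 0.70589656 0.12248398] [  7.8  12.7 -27.1   0.  -50.2 -95.7]
```

View pics/w8.png

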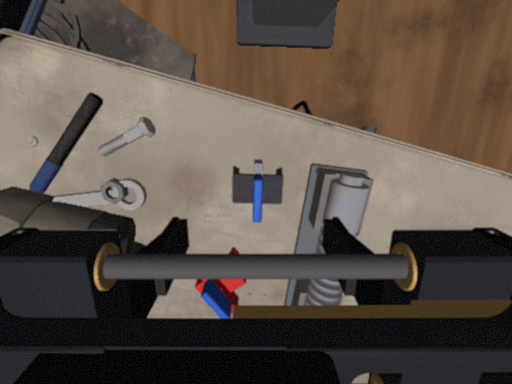

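Run:
```python
from h import *
import pickle
np.set_printoptions(precision=4,suppress=True)
s,c=pickle.load(open('w8.pkl','rb'))
t=cv2.imread('pics/w8.png');cv2.imwrite('pics/w8c.png',cv2.resize(t[130:260,200:380],None,fx=4.4,fy=4.4,interpolation=cv2.INTER_CUBIC))
for p in[(258,175),(257,221)]: print(atz('wrist',p,.074,c))
print(proj('wrist',[s['tool_pos']],c))
```

```text
[ 0.4414 -0.0964  0.074 ]
[ 0.4832 -0.0956  0.074 ]
[[255.327  215.4416]]
```

View pics/w8c.png

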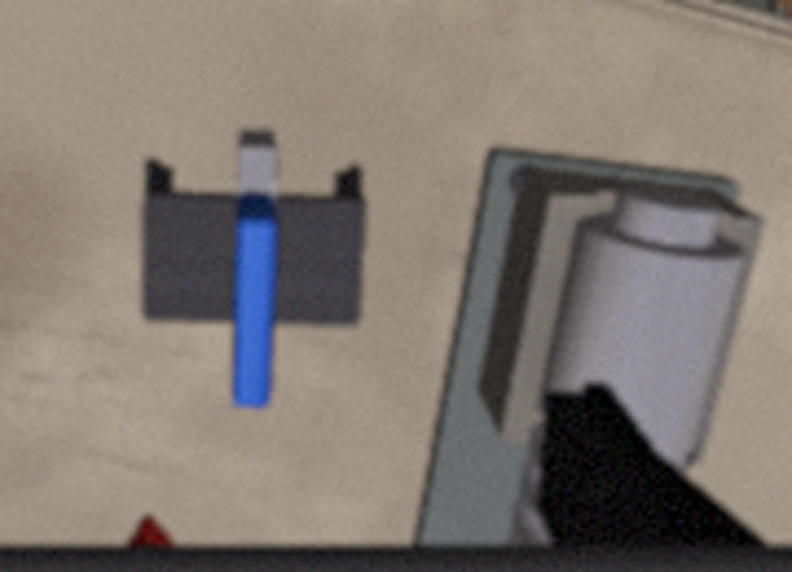

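Call:
{"op": "arm_command", "data": {
  "commands": [0,0,0,0,0,0,0,0,0,0,0,0,0,0,0,0,0,0,0,0],
  "grip_force": 25
}}

```text
clock: 13.0
tool_pos: [0.4655, -0.0978, 0.1041]
eef_rot: [-180.0, -0.0, -178.1]
ft_force: [0.1, -0.1, 0.2]
finger_gap: 0.0549
```

Call:
{"op": "arm_command", "data": {
  "commands": [0,0,-0.0015,0.03,0,0,0,0,0.03,0,0,0,0,0.015,0,0,0,0,0,0,0,0,0,0,0]
}}

```text
clock: 13.62
tool_pos: [0.4662, -0.0992, 0.0297]
eef_rot: [-180.0, 0.1, -178.0]
ft_force: [-0.5, -0.2, 0.1]
finger_gap: 0.043
```

```bash
python3 shot.py w9; python3 sc.py s9
```

```text
13.625 [ 0.46623307 -0.09922948  0.02970503] [-1.79993482e+02  7.32560708e-02 -1.78043256e+02] [-0.47345302 -0.16241509  0.08615731] [  7.6  18.9 -32.1   0.  -38.9 -95.6]
13.675 [ 0.46633985 -0.0992283   0.02986809] [ 0.42637591 -0.28464494  0.17217987] 0.043854766507142276
```

View pics/w9.png

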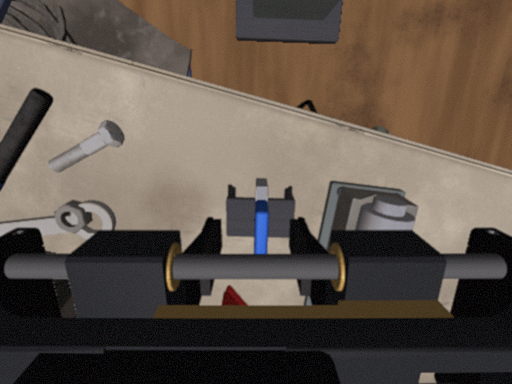

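View pics/s9.png

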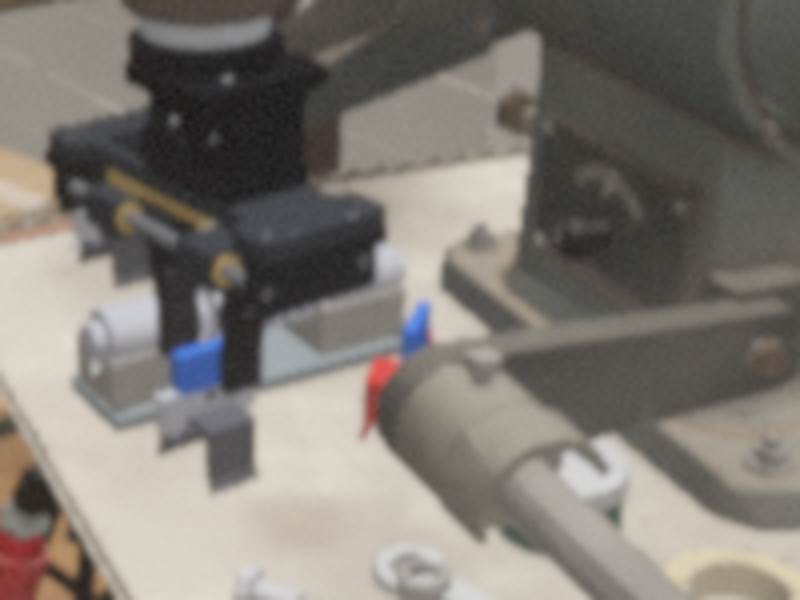

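Run:
```python
from h import *
import pickle
np.set_printoptions(precision=4,suppress=True)
for p in[(225,388),(262,385)]:
  o,d=ray('scene',(200+p[0]/4,120+p[1]/4))
  for y in(-.12,-.136): print(p,y,o+d*(y-o[1])/d[1])
t=cv2.imread('pics/w9.png');cv2.imwrite('pics/w9c.png',cv2.resize(t[150:310,170:370],None,fx=4,fy=4,interpolation=cv2.INTER_CUBIC))
s,c=pickle.load(open('w9.pkl','rb'))
for y in(.0215,.0365):
  print(proj('wrist',[[s['tool_pos'][0]+dx,s['tool_pos'][1]-y,s['tool_pos'][2]+z] for z in(0,.033) for dx in(-.0095,.0095)],c))
```

```text
(225, 388) -0.12 [ 0.4623 -0.12    0.0603]
(225, 388) -0.136 [ 0.4513 -0.136   0.0707]
(262, 385) -0.12 [ 0.4856 -0.12    0.0547]
(262, 385) -0.136 [ 0.4741 -0.136   0.0653]
[[226.9964 202.7278]
 [226.8685 226.0359]
 [221.9163 220.6515]
 [221.9271 247.4901]]
[[206.8866 202.0671]
 [207.2845 225.4049]
 [198.1624 219.8811]
 [198.9067 246.7594]]
```

View pics/w9c.png

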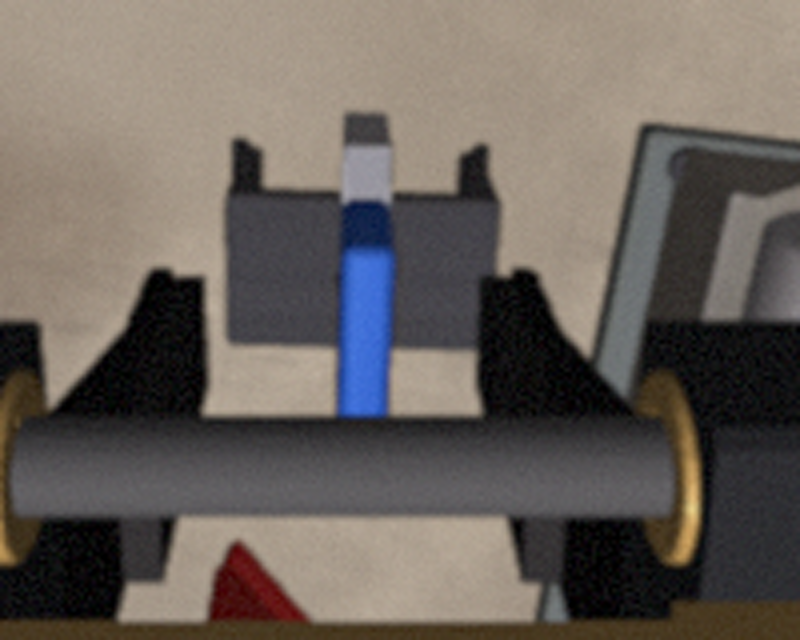

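Call:
{"op": "arm_command", "data": {
  "commands": [0,0.0015,0,0.01,0,0,0,0,0.006,0,0,0,0,0,0,1,0,0,0,0,1,0,0,0,0]
}}

```text
clock: 14.35
tool_pos: [0.4643, -0.0993, 0.0132]
eef_rot: [-180.0, 0.0, -178.1]
ft_force: [0.7, 0.4, 0.5]
finger_gap: 0.0306
```

Call:
{"op": "arm_command", "data": {
  "commands": [1,0,0,0,0,1,0,0,0,0,1,0,0,0,0,1,0,0,0,0]
}}

```text
clock: 14.85
tool_pos: [0.4638, -0.0993, 0.0129]
eef_rot: [180.0, -0.0, -178.1]
ft_force: [-0.1, 1.0, -1.4]
finger_gap: 0.0079
```

```bash
python3 shot.py w10; python3 sc.py s10
```

```text
14.85 [ 0.46383216 -0.09932764  0.01291177] [ 1.79999359e+02 -2.32649755e-02 -1.78067926e+02] [-0.07750446  1.02139339 -1.41752205] [  7.6  20.4 -33.3  -0.  -36.4 -95.7]
14.9 [ 0.463853   -0.09931341  0.01290619] [-0.13558139 -0.61303882 -1.2703656 ] 0.007778800774620445
```

View pics/s10.png

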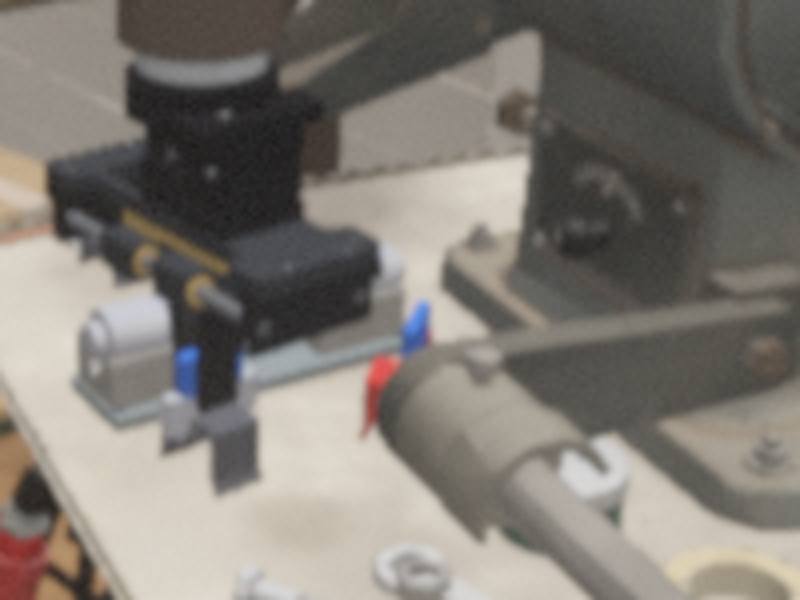

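View pics/w10.png

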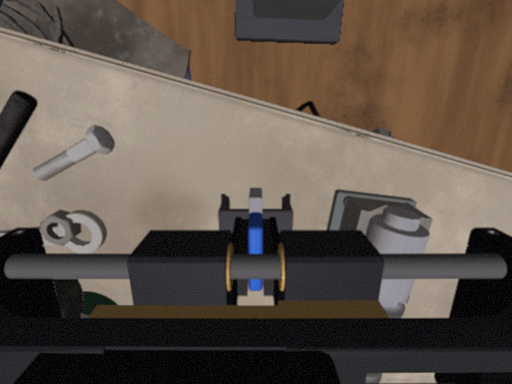

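```bash
cat > ov.py <<'E'
from h import *
import sys
x,y,yaw=map(float,sys.argv[1:4]); name=sys.argv[4]
t=cv2.imread('pics/top0.png');u0,v0,w,h,f=205,125,70,110,5.4
a=cv2.resize(t[v0:v0+h,u0:u0+w],None,fx=f,fy=f,interpolation=cv2.INTER_CUBIC)
u2,v2,w2,h2=214,170,100,70
sc=cv2.imread('pics/scene0.png');b=cv2.resize(sc[v2:v2+h2,u2:u2+w2],None,fx=4,fy=4,interpolation=cv2.INTER_CUBIC)
R=np.array([[np.cos(np.radians(yaw)),-np.sin(np.radians(yaw)),0],[np.sin(np.radians(yaw)),np.cos(np.radians(yaw)),0],[0,0,1]])
# local: X along screw, Y across
def L(p,q,n=10): return [np.array(p)+(np.array(q)-p)*i/n for i in range(n+1)]
lines=[]
for z in(.01,):
    c=[(-.1,-.031,z),(.1,-.031,z),(.1,.031,z),(-.1,.031,z)]
    for i in range(4): lines.append((L(c[i],c[(i+1)%4]),(0,0,255)))
lines.append((L((-.1,-.031,0),(-.1,.031,0)),(0,255,255)));lines.append((L((-.1,-.031,0),(.1,-.031,0)),(0,255,255)))
lines.append((L((-.05,0,.0625),(.05,0,.0625)),(0,255,0)))
for X in(-.05,.05): lines.append(([np.array((X,.018*np.sin(t),.0445+.018*np.cos(t))) for t in np.linspace(-1.57,1.57,15)],(255,0,0)))
# silhouette of cylinder
for t_ in(-1.57,1.57): lines.append((L((-.05,.018*np.sin(t_),.0445),(.05,.018*np.sin(t_),.0445)),(255,0,255)))
for P,col in lines:
    P=np.array(P)@R.T+[x,y,0]
    for im,n,uu,vv,ff in((a,'top',u0,v0,f),(b,'scene',u2,v2,4)):
        q=((proj(n,P)-[uu,vv]+.5)*ff-.5)
        cv2.polylines(im,[np.round(q).astype(int)],False,col,1,cv2.LINE_AA)
o=np.zeros((max(a.shape[0],b.shape[0]),a.shape[1]+b.shape[1],3),np.uint8);o[:a.shape[0],:a.shape[1]]=a;o[:b.shape[0],a.shape[1]:]=b
cv2.imwrite('pics/%s.png'%name,o)
E
python3 ov.py .544 -.0193 -5 ov1
```

```text
(no output)
```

View pics/ov1.png

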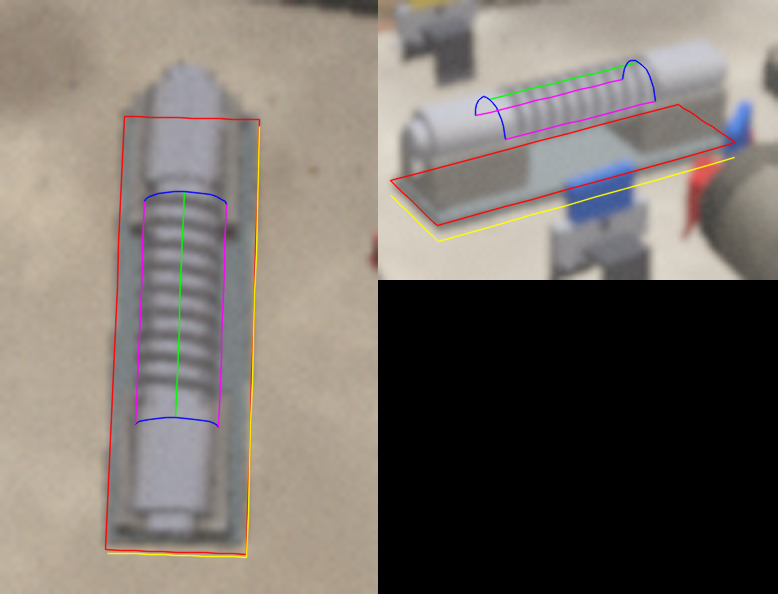

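```bash
python3 ov.py .5515 -.0193 -5.0 ov2
```

```text
(no output)
```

View pics/ov2.png

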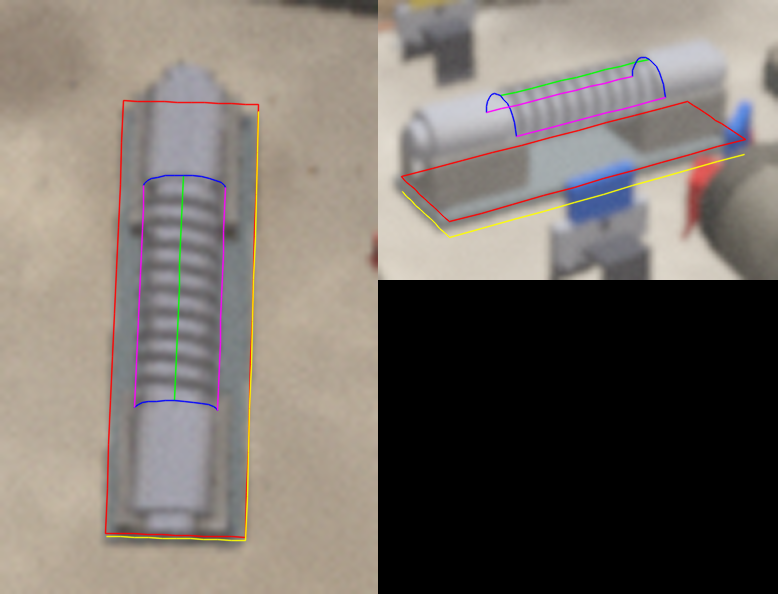

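Call:
{"op": "arm_command", "data": {
  "commands": [1,0,0,-0.025,0,1,0,0,-0.03,0,1,0,0,-0.027,0,1,0,0,0,0.06,1,0,0,0,0.06]
}}

```text
clock: 15.58
tool_pos: [0.4639, -0.0993, 0.0953]
eef_rot: [180.0, 0.0, 174.9]
ft_force: [-0.1, -0.3, -2.0]
finger_gap: 0.0075
```

```bash
python3 shot.py w11; python3 -c "
from rig import r;s=r.get_state();print(s['finger_gap'])"
```

```text
15.575 [ 0.46387204 -0.09927356  0.09533278] [1.79980665e+02 2.56345704e-02 1.74935217e+02] [-0.14607071 -0.29266038 -2.00012021] [   7.6   13.2  -28.    -0.   -48.8 -102.6]
0.007652839146582832
```

View pics/w11.png

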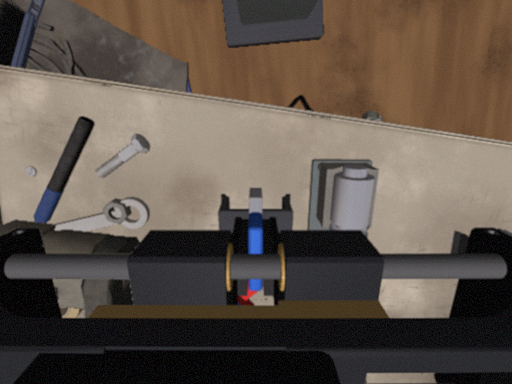

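Call:
{"op": "arm_command", "data": {
  "commands": [1,-0.019,0.022,0,0,1,-0.019,0.022,0,0,1,-0.019,0.022,0,0,1,-0.02,0.022,0,0,1,0,0,0,0]
}}

```text
clock: 16.25
tool_pos: [0.5495, -0.0171, 0.0945]
eef_rot: [-180.0, 0.0, 175.2]
ft_force: [-0.2, -0.6, -1.0]
finger_gap: 0.0076
```

```bash
python3 shot.py w12; python3 sc.py s12
```

```text
16.25 [ 0.54952888 -0.01711784  0.09451669] [-1.79995508e+02  3.84262600e-03  1.75197184e+02] [-0.22713602 -0.59413408 -1.00433986] [  15.1   20.   -17.9    0.   -52.  -109.9]
16.3 [ 0.54813453 -0.01787394  0.09434709] [-0.33444005 -0.03955568 -1.50530919] 0.007912134469507968
```

View pics/w12.png

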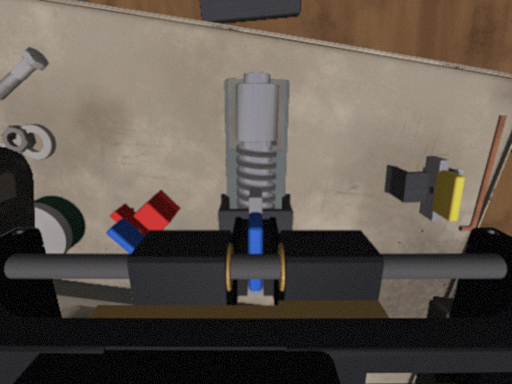

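View pics/s12.png

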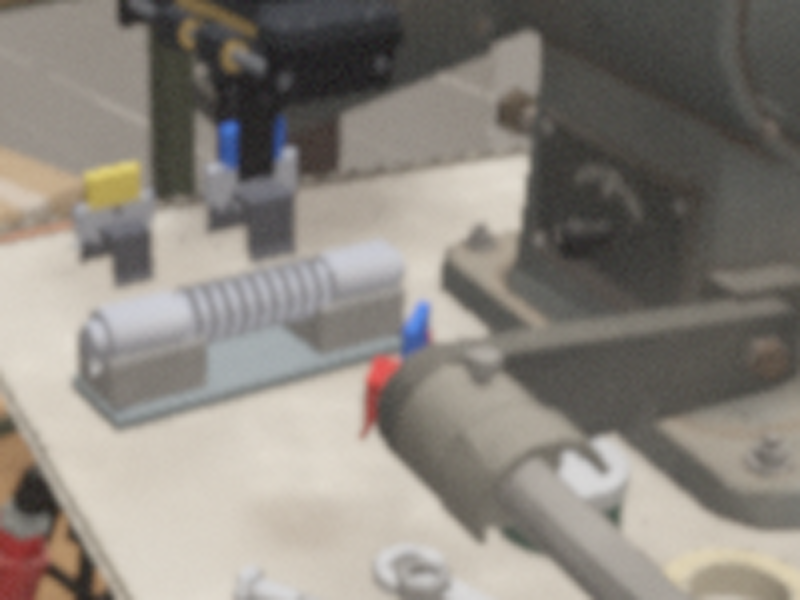

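Run:
```python
import cv2,numpy as np
t=cv2.imread('pics/w12.png');cv2.imwrite('pics/w12c.png',cv2.resize(t[65:225,205:305],None,fx=5,fy=5,interpolation=cv2.INTER_CUBIC)[:,:])
```

```text
(no output)
```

View pics/w12c.png

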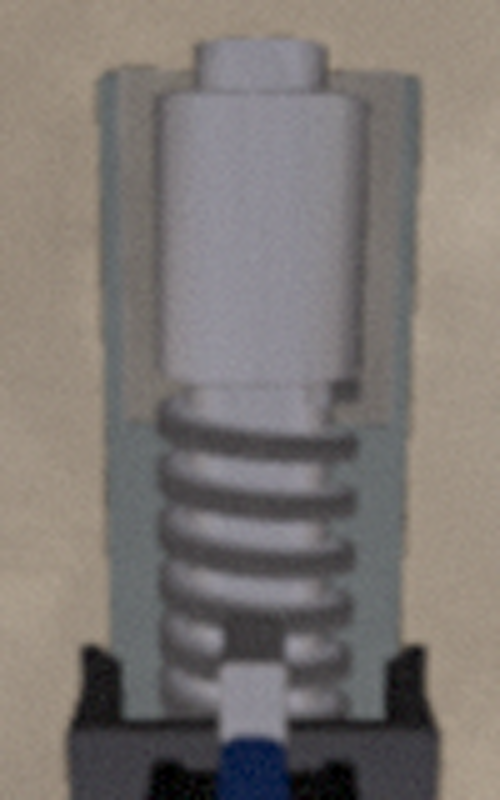

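Call:
{"op": "arm_command", "data": {
  "commands": [1,0,0,0.01,0.01,1,0,0,0.008,0,1,0,0,0,0,1,0,0,0,0]
}}

```text
clock: 16.85
tool_pos: [0.5484, -0.0184, 0.0771]
eef_rot: [-180.0, 0.0, 174.5]
ft_force: [-0.2, 0.5, -1.7]
finger_gap: 0.008
```

Call:
{"op": "arm_command", "data": {
  "commands": [1,0,0,0.005,0,1,0,0,0.004,0,1,0,0,0,0]
}}

```text
clock: 17.23
tool_pos: [0.548, -0.0183, 0.0676]
eef_rot: [-180.0, -0.1, 174.5]
ft_force: [-0.2, -0.2, -0.7]
finger_gap: 0.0077
```

```bash
python3 sc.py s13;python3 shot.py w13
```

```text
17.225 [ 0.54795595 -0.01834456  0.06757322] [-0.17868912 -0.22562232 -0.65346957] 0.0077111921361101236
17.275 [ 0.5482034  -0.01831885  0.0678104 ] [-1.79986745e+02 -2.80398487e-02  1.74488064e+02] [-0.30847219  0.74675866 -1.68347357] [  15.    21.8  -19.8    0.   -48.4 -110.5]
```

View pics/s13.png

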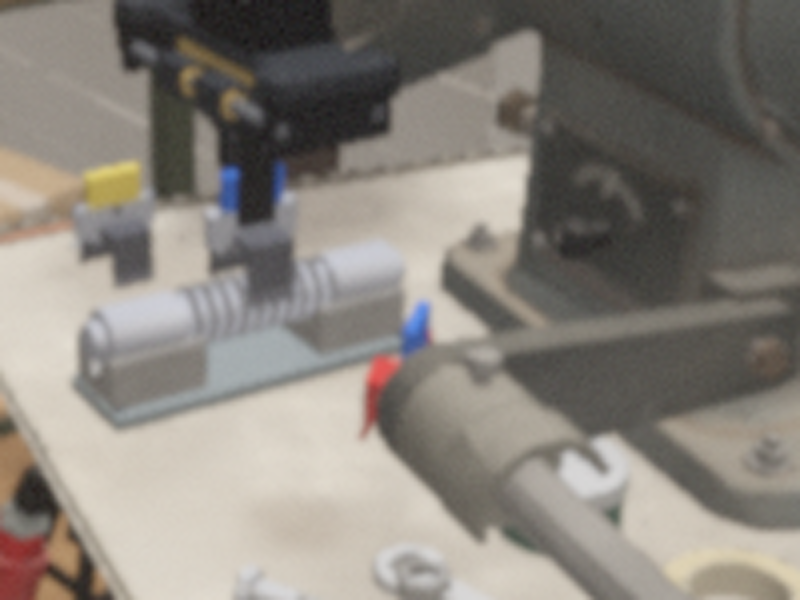

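Call:
{"op": "arm_command", "data": {
  "commands": [1,0,0,0.004,0,1,0,0,0.004,0,1,0,0,0,0,1,0,0,0,0]
}}

```text
clock: 17.82
tool_pos: [0.5484, -0.0183, 0.06]
eef_rot: [-180.0, 0.0, 174.5]
ft_force: [0.3, -0.5, -1.7]
finger_gap: 0.0078
```

Call:
{"op": "arm_command", "data": {
  "commands": [1,0,0,0.004,0,1,0,0,0,0,1,0,0,0,0]
}}

```text
clock: 18.2
tool_pos: [0.5483, -0.0183, 0.056]
eef_rot: [-180.0, -0.0, 174.5]
ft_force: [0.5, -0.3, -1.7]
finger_gap: 0.0082
```

```bash
python3 sc.py s14;python3 shot.py w14
python3 - <<'E'
import cv2
t=cv2.imread('pics/w14.png');cv2.imwrite('pics/w14c.png',cv2.resize(t[65:225,205:305],None,fx=5,fy=5,interpolation=cv2.INTER_CUBIC)[:,:])
E
```

```text
18.2 [ 0.54834856 -0.01825953  0.05602077] [ 0.48443801 -0.28977266 -1.72104996] 0.008167568185016915
18.25 [ 0.54840585 -0.01828298  0.0560873 ] [1.79999798e+02 7.52130472e-03 1.74487796e+02] [-0.02505488  0.00858449 -1.68777114] [  15.    22.6  -20.5    0.   -46.8 -110.5]
```

View pics/w14c.png

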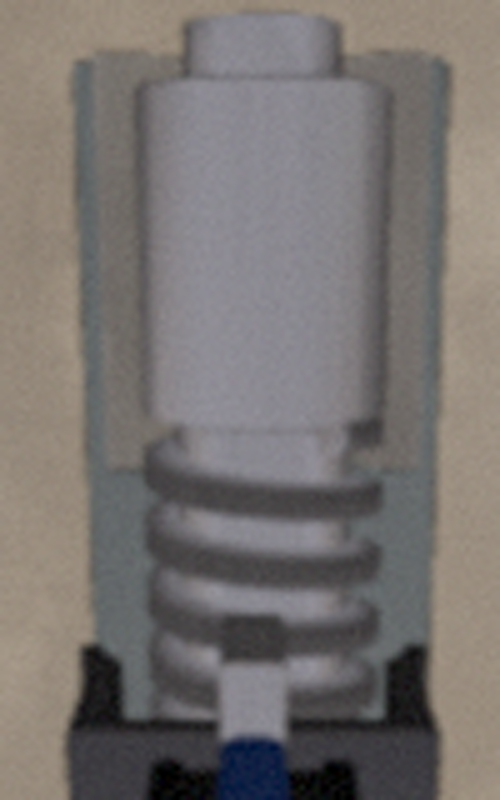

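View pics/s14.png

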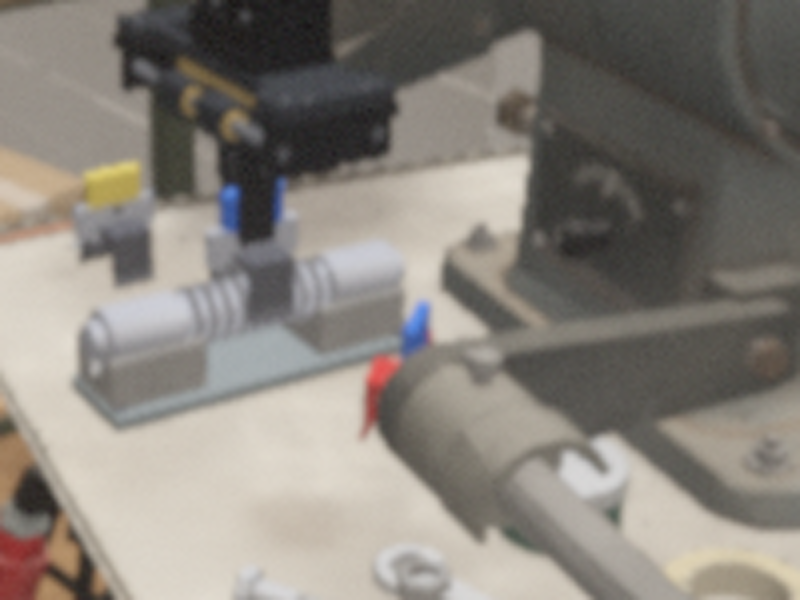

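Call:
{"op": "arm_command", "data": {
  "commands": [1,0,0.0011,0,0,1,0,0,0.002,0,1,0,0,0.001,0,1,0,0,0,0]
}}

```text
clock: 18.8
tool_pos: [0.5483, -0.0172, 0.0529]
eef_rot: [-180.0, -0.0, 174.5]
ft_force: [0.4, 0.1, -1.7]
finger_gap: 0.0077
```

Call:
{"op": "arm_command", "data": {
  "commands": [1,0,0,0.001,0,1,0,0,0,0]
}}

```text
clock: 19.05
tool_pos: [0.5484, -0.0172, 0.052]
eef_rot: [-180.0, -0.0, 174.5]
ft_force: [-0.1, 0.8, -0.8]
finger_gap: 0.0077
```

Call:
{"op": "arm_command", "data": {
  "commands": [1,0,0,0.001,0,1,0,0,0,0]
}}

```text
clock: 19.3
tool_pos: [0.5484, -0.0172, 0.0509]
eef_rot: [-180.0, -0.0, 174.5]
ft_force: [0.1, 0.7, -0.9]
finger_gap: 0.0081
```

Call:
{"op": "arm_command", "data": {
  "commands": [1,0,0,0.0005,0,1,0,0,0,0]
}}

```text
clock: 19.55
tool_pos: [0.5484, -0.0172, 0.0505]
eef_rot: [-180.0, -0.0, 174.5]
ft_force: [-0.6, 0.5, -0.3]
finger_gap: 0.0076
```

Call:
{"op": "arm_command", "data": {
  "commands": [1,0,0,0.0005,0,1,0,0,0,0]
}}

```text
clock: 19.8
tool_pos: [0.5484, -0.0172, 0.05]
eef_rot: [-180.0, -0.0, 174.5]
ft_force: [-0.5, -0.5, -1.4]
finger_gap: 0.0078
```

Call:
{"op": "arm_command", "data": {
  "commands": [1,0,0,0.0005,0,1,0,0,0,0]
}}

```text
clock: 20.05
tool_pos: [0.5485, -0.0172, 0.0498]
eef_rot: [-180.0, 0.0, 174.5]
ft_force: [-0.8, 0.4, 0.6]
finger_gap: 0.0078
```

Call:
{"op": "arm_command", "data": {
  "commands": [1,0,0,0.0003,0,1,0,0,0,0]
}}

```text
clock: 20.3
tool_pos: [0.5485, -0.0172, 0.0497]
eef_rot: [-180.0, 0.0, 174.5]
ft_force: [-1.4, 0.4, 5.0]
finger_gap: 0.0078
```

Call:
{"op": "arm_command", "data": {
  "commands": [1,-0.001,0,0,0,1,0,0,0,0]
}}

```text
clock: 20.55
tool_pos: [0.5487, -0.0173, 0.0497]
eef_rot: [-180.0, -0.1, 174.5]
ft_force: [-3.9, 1.6, 6.3]
finger_gap: 0.0075
```

Call:
{"op": "arm_command", "data": {
  "commands": [1,-0.001,0,0,0,1,0,0,0,0]
}}

```text
clock: 20.8
tool_pos: [0.5497, -0.0175, 0.0496]
eef_rot: [-180.0, -0.1, 174.5]
ft_force: [-3.4, 1.0, 5.0]
finger_gap: 0.0082
```

Call:
{"op": "arm_command", "data": {
  "commands": [1,-0.001,0,0,0,1,0,0,0,0]
}}

```text
clock: 21.05
tool_pos: [0.5516, -0.0174, 0.0488]
eef_rot: [180.0, 0.0, 174.5]
ft_force: [-0.9, 0.9, -1.0]
finger_gap: 0.0079
```

Call:
{"op": "arm_command", "data": {
  "commands": [1,-0.001,0,0,0,1,0,0,0.001,0,1,0,0,0,0]
}}

```text
clock: 21.42
tool_pos: [0.5523, -0.0176, 0.0479]
eef_rot: [-180.0, -0.0, 174.5]
ft_force: [0.1, 0.1, -1.4]
finger_gap: 0.0079
```

Call:
{"op": "arm_command", "data": {
  "commands": [1,0,0,0.001,0,1,0,0,0,0]
}}

```text
clock: 21.68
tool_pos: [0.5524, -0.0176, 0.0472]
eef_rot: [-180.0, -0.0, 174.5]
ft_force: [-0.6, -0.6, -0.9]
finger_gap: 0.0076
```

Call:
{"op": "arm_command", "data": {
  "commands": [1,0,0,0.001,0,1,0,0,0,0]
}}

```text
clock: 21.92
tool_pos: [0.5524, -0.0175, 0.0462]
eef_rot: [-180.0, -0.0, 174.5]
ft_force: [0.1, -0.5, -2.0]
finger_gap: 0.0075
```

Call:
{"op": "arm_command", "data": {
  "commands": [1,0,0,0.0006,0,1,0,0,0,0]
}}

```text
clock: 22.18
tool_pos: [0.5524, -0.0175, 0.0456]
eef_rot: [-180.0, -0.0, 174.5]
ft_force: [-1.0, 0.1, -1.4]
finger_gap: 0.0078
```

Call:
{"op": "arm_command", "data": {
  "commands": [1,0,0,0.0005,0,1,0,0,0,0]
}}

```text
clock: 22.42
tool_pos: [0.5525, -0.0176, 0.0454]
eef_rot: [-180.0, 0.0, 174.5]
ft_force: [-0.7, 0.6, 0.3]
finger_gap: 0.0077
```

Call:
{"op": "arm_command", "data": {
  "commands": [1,0,0,0.0003,0,1,0,0,0,0]
}}

```text
clock: 22.68
tool_pos: [0.5525, -0.0176, 0.0453]
eef_rot: [-180.0, 0.0, 174.5]
ft_force: [-1.8, 0.3, 3.4]
finger_gap: 0.0078
```

Call:
{"op": "arm_command", "data": {
  "commands": [1,0,0,0.0005,0,1,0,0,0,0]
}}

```text
clock: 22.92
tool_pos: [0.5525, -0.0176, 0.0452]
eef_rot: [-180.0, 0.0, 174.5]
ft_force: [-2.8, 1.0, 6.4]
finger_gap: 0.0078
```

Call:
{"op": "arm_command", "data": {
  "commands": [1,0,0,0.0002,0,1,0,0,0,0,1,0,0,0,0,1,0,0,0,0]
}}

```text
clock: 23.42
tool_pos: [0.5526, -0.0176, 0.0452]
eef_rot: [-180.0, 0.0, 174.5]
ft_force: [-2.8, 0.8, 7.3]
finger_gap: 0.0079
```

```bash
python3 sc.py s15;python3 shot.py w15
python3 - <<'E'
import cv2
t=cv2.imread('pics/w15.png');cv2.imwrite('pics/w15c.png',cv2.resize(t[65:225,205:305],None,fx=5,fy=5,interpolation=cv2.INTER_CUBIC)[:,:])
E
```

```text
23.425 [ 0.55256005 -0.01757482  0.0452442 ] [-2.82712032  0.77942022  7.32259181] 0.007866840271002148
23.475 [ 0.55253511 -0.01755442  0.04523659] [-1.79993191e+02  2.96664901e-02  1.74512400e+02] [-3.76363062  0.46397091  8.12823631] [  15.    23.8  -20.6    0.   -45.6 -110.5]
```

View pics/w15c.png

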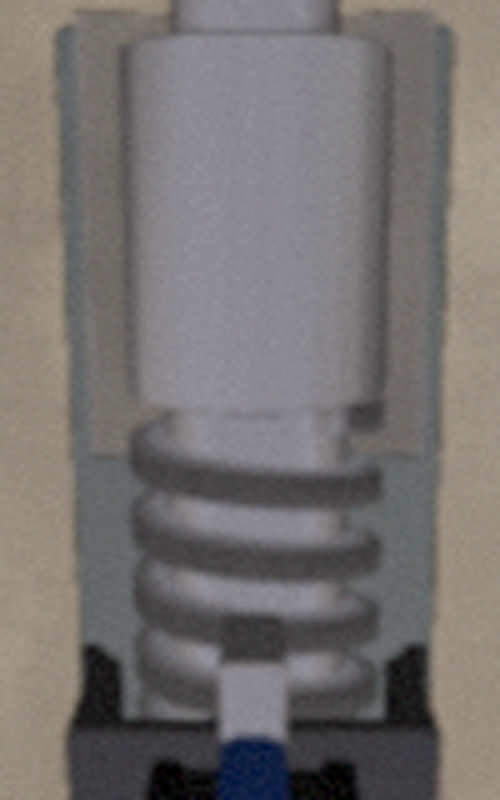

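View pics/s15.png

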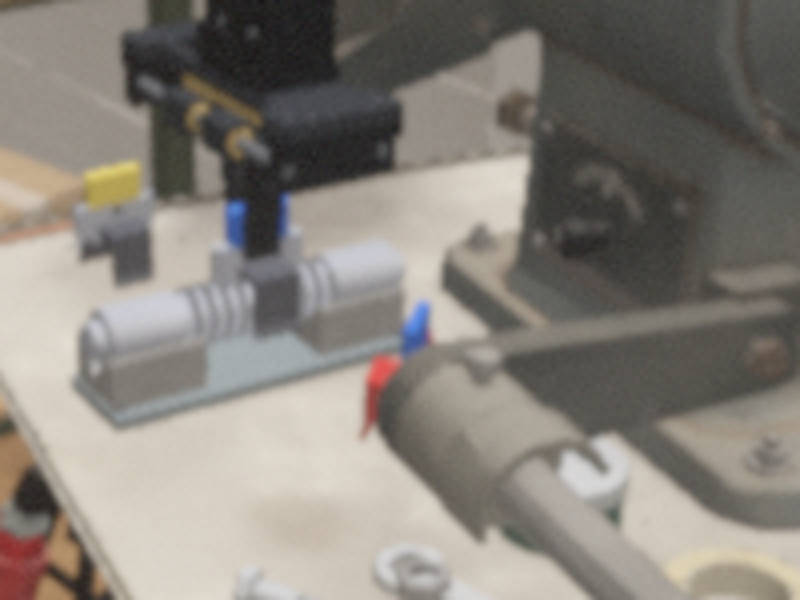

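Call:
{"op": "arm_command", "data": {
  "commands": [1,0,0,-0.0007,0,1,0,0,0,0,0,0,0,0,0,0,0,0,0,0,0,0,0,0,0],
  "grip_force": 10
}}

```text
clock: 24.15
tool_pos: [0.5524, -0.0176, 0.0445]
eef_rot: [-180.0, -0.0, 174.5]
ft_force: [-1.4, -0.3, -0.1]
finger_gap: 0.0302
```

Call:
{"op": "arm_command", "data": {
  "commands": [0,0,0,0,0,0,0,0,-0.01,0,0,0,0,-0.03,0,0,0,0,-0.04,0,0,0,0,-0.03,0]
}}

```text
clock: 24.78
tool_pos: [0.553, -0.0175, 0.1575]
eef_rot: [180.0, 0.1, 174.5]
ft_force: [0.8, 0.3, -0.1]
finger_gap: 0.0438
```

Call:
{"op": "arm_command", "data": {
  "commands": [0,0.03,0,0,0,0,0.04,0,0,0,0,0.04,0,0,0,0,0,0,0,0,0,0,0,0,0]
}}

```text
clock: 25.4
tool_pos: [0.444, -0.0067, 0.1559]
eef_rot: [180.0, 0.1, 174.5]
ft_force: [0.3, -0.2, -0.4]
finger_gap: 0.0433
```

```bash
python3 sc.py s16;python3 -c "
from h import *
im=r.grab_frame('top')[:,:,::-1];cv2.imwrite('pics/t16.png',cv2.resize(im[120:240,160:310],None,fx=5,fy=5,interpolation=cv2.INTER_CUBIC))"; python3 shot.py w16
```

```text
25.4 [ 0.44400721 -0.00674807  0.15587466] [ 0.32353101 -0.22259698 -0.4334644 ] 0.04327702913802038
25.5 [ 0.44410617 -0.00683073  0.15522684] [1.79985980e+02 6.02762493e-02 1.74479135e+02] [-0.30451992 -0.99867616 -0.15784942] [  20.2    6.1  -26.9    0.   -57.  -115.7]
```

View pics/s16.png

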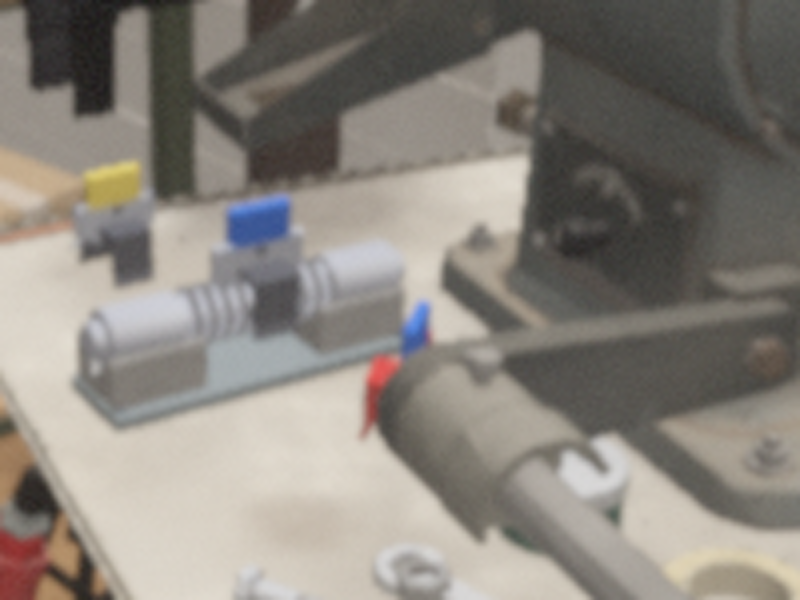

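View pics/t16.png

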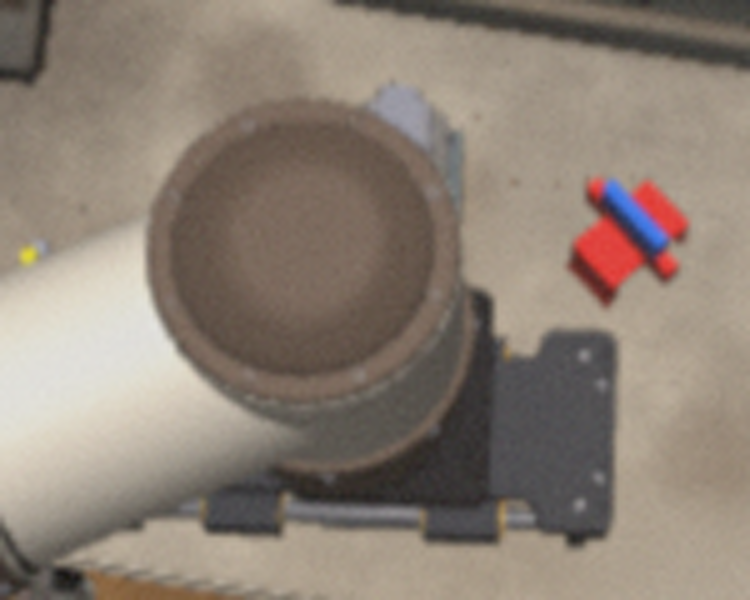

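Run:
```python
from h import *
np.set_printoptions(precision=4,suppress=True)
for p in[(228,212),(290,200),(259,206)]:
    o,d=ray('scene',(200+p[0]/4,120+p[1]/4)); print(o+d*(-.0195-o[1])/d[1])
# groove check: gap between saddle underside & screw top visible?
im=cv2.imread('pics/s16.png');cv2.imwrite('pics/s16c.png',cv2.resize(im[180:360,60:420],None,fx=2.2,fy=2.2,interpolation=cv2.INTER_CUBIC))
```

```text
[ 0.5345 -0.0195  0.1063]
[ 0.5781 -0.0195  0.1033]
[ 0.556  -0.0195  0.1048]
```

View pics/s16c.png

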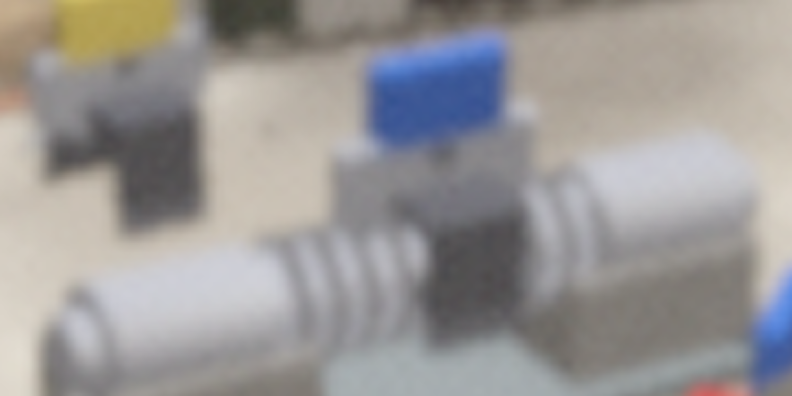

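Its back edge sits on the ridges, with its top at about 0.105 m against 0.1065 m expected when home. It stands upright and along the screw, about 4 mm from the middle, and the arm is clear. Handing in.

```bash
python3 -c "
from rig import r;print(r.hand_in())"
```

```text
the job is handed in; nothing more can be done
None
```

The blue comb is seated on the lead screw, released, and handed in at about 25.5 s. No verdict is reported, so the outcome rests on the checks below.

**What I did:**
- I gripped the comb lengthwise and moved it about 45 mm, because the grinder lever stood too close for a grip across the leaf. Then I set it down and regripped it across the leaf.
- I lifted it over the screw and lowered it astride until the teeth touched the ridges. Then I slid it about 3 mm under roughly 5–8 N until they dropped in.
- I pressed it down with roughly 8–10 N for over half a second, then let go and moved the arm clear.

**Last checks:**
- **Drop into the grooves:** the height fell 4.4–4.5 mm from riding to home, against 4.5 mm expected.
- **Seat after release:** in the scene picture the comb's top reads 0.105 m, against 0.1065 m expected when home. It stands upright and along the screw, about 4–5 mm from the cradle's middle.
- **Other objects:** the yellow comb and the tin look unmoved in that picture. I did not measure the nut.

**What disagreed or failed:**
- The fingertips were about 33 mm higher than the reported tool position. My first lengthwise grip closed on empty air above the comb, and I corrected for the offset from the pictures.
- The arm hid the comb in the last top view, so its sideways centring rests on the wrist picture taken while seated. I had moved it about 1 mm toward centre shortly before that.

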